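Screw the lid onto the bath jar

ROBOT

A 6-joint arm with a two-finger parallel gripper is mounted at the origin on the work surface. World frame = base frame: x ahead of the robot, y to its left, z up, the work surface at z = 0. Lengths are in m, angles in rad, forces in N, time in s.
With the tool pointing down it reaches from about 0.2 to 0.875 m from the base axis. Payload 3.4 kg.
Tool frame: the origin (TCP) lies at the very end of the fingers, on their centre line; the grasp point (between the pads) lies 19 mm behind it; y points along the fingers, z is the direction in which the jaws open and shut, and the axes are right-handed (so a half turn about y gives the same grasp; the last joint's range is limited). The gripper opens to 94 mm and grips with 3 to 60 N. Pads are 16 mm wide; open, the fingers measure 119 mm over their backs; the gripper's body (75 mm by 177 mm) begins 78 mm behind the grasp point.
Start: joints at [-1.256, 0.276, 1.505, -0, 1.361, -0.121], TCP at [0.243, -0.521, 0.17] pointing down, gripper open.
Joint ranges: [-2.89, 2.89], [-0.75, 2.08], [0.22, 2.7], [-1.18, 4.32], [0.11, 2.71], [-2.7, 2.7]. Speed limits (rad/s): [2.57, 2.57, 3.14, 3.14, 3.14, 3.14].

INTERFACE

Orientations are given as a unit quaternion [x, y, z, w].
In Python, from cell import observe, camera, sign_off gives the robot as it stands. The module is installed in compiled form; this text tells all that it offers.
- The arm moves only by the tool step_arm, never from a script. Its argument "moves" is a list that holds one entry, the list of rows, each a list of 6 numbers: the shift along the tool's x, y, z in units of 40 mm (1.0 is 40 mm), then the turn, a rotation vector about the tool's x, y, z in rad. A call has 1 to 20 rows; each row shifts and turns the pose as measured when the row begins, along the tool's axes as they then stand; what a row does not reach is not made up. A row lasts 1/12 s, in which the tool goes at most 41.7 mm and 7.16 degrees, less where a joint would pass 70% of its speed; a pose out of reach is approached as far as the arm can. A call is refused whole if a number of a shift passes 1 or a number of a turn 0.125, either way. A call with a gripper value outside its range is refused whole. "hand" is the closure, from 0 (fully open) to 1 (shut), set as the call begins (left out, the last holds). The fingers move at their own pace and stop on an object; "newtons" is the grip in N (left out, the last holds). Time passes only in rows, so rows that do not move let the fingers close. It gives the time, the measured TCP pose, the force and the opening at its end, in the units of the state.
- observe(): the state, without advancing time (a new reading comes with each control period).
- camera(name): name is "side" or "top"; returns a dict with "pixels" (400x640x3 uint8, red, green, blue), "range_z" (400x640 float32, m along the optical axis (not along the pixel's ray), 0 where there is no reading), "vfov" (degrees; the focal length in pixels is half the picture's height over the tangent of half this angle, whatever the lens; pixels are square), "cx", "cy" (the principal point, pixels), "pose" (4x4, takes a point from camera to world coordinates). Camera axes: x right, y up, looking along -z (the intrinsics and any distortion apply to the point x, -y, -z); pixel columns grow to the right and rows downward; lengths in m; the calibration is good to about 2 mm. A picture is of the moment at which its call begins.
- sign_off(): hands the job in, once; it reports no verdict.
The state is a dict: "t": time; "joint_pos": joint angles; "joint_vel": joint speeds; "tau": joint torques, N m; "tool_pos": TCP position; "tool_rot": TCP orientation; "wrist_force": force on the tool from outside, world axes, zero at the start; "ft_torque": the same for the moment, N m; "finger_gap": finger opening in m.
Only numpy, scipy, OpenCV 4.12 (cv2) and the standard library are available. Lean on these libraries where they do the work, as an engineer would, in place of code of your own. Each camera call takes 0.05 s, during which the arm holds its last target.

TASK

Take the upturned tin off the neck of the amber jar and hang it mouth-down on either peg of the draining rack, pushed on until it rests on the peg's tip. Then fetch the jar's lid with the wooden bar grip and screw it onto the jar, level and fully home. Leave the other things on the sill where they are.

Things in the scene. Friction and masses are not known exactly. Their poses are not given: they have to be found in the camera images.
- jar: Amber glass jar, fixed to the sill on a round wooden foot 104 mm across. Origin under its centre, z up. Body 90 mm across up to a flat shoulder at z = 90 mm; neck 45 mm across with a tapered rim at z = 118 mm. The neck carries a coarse right-handed screw thread 55 mm across: clockwise from above screws the lid on. Lid fully home: lid origin at jar z = 98 mm.
- jar_ridges (a point): On the jar's axis at z = 112 mm: the level tops of four equal thread ridges. Between them are four gaps 22 degrees wide, one every 90 degrees, at an angle that differs every time and is not reported. A lid set down usually lands on the ridges (lid origin at jar z = 112 mm). Turned clockwise there, it runs against upright stops on the ridges and jams; never force it.
- jar_gap (a point): On the jar's axis at z = 102 mm: the lid origin's height once dropped. A lid lying on the ridges must be turned back (anticlockwise from above) by up to 90 degrees; over the gaps it falls 10 mm by its own weight if not held up, and can turn back no further. From there 45 to 70 degrees clockwise take it 4 mm down under the ridges, fully home; an end stop follows 10 to 20 degrees later.
- lid: The jar's screw lid, loose on the sill, mouth down. Aluminium cap 68 mm across, 24 mm high, about 0.15 kg, open inside to 61 mm with four small lugs in the foot of the skirt that clear the neck by 1.5 mm all round. Origin at the centre of the mouth, z up. It lies in one of three places, the small tin and the nail brush in the other two.
- lid_grip (a point): Centre of the lid's grip, 39 mm above the lid's origin: an upright dark wooden bar on top of the cap, 58 mm long (along the lid's x), 14 mm thick (y) and 30 mm high, its top 54 mm above the lid's origin.
- tin: Aluminium tin, 66 mm outside diameter, 70 mm high, wall 2 mm, closed end 3 mm thick, 0.09 kg. It starts mouth-down over the jar's neck, standing on the jar's shoulder. Origin at the centre of its open mouth; z points from the mouth to the closed end (up while it is mouth-down).
- tin_floor (a point): Centre of the inside of the tin's closed end, 67 mm from the mouth along the tin's z. Hung, the tip of a peg rests against the inside of the closed end.
- rack: Draining rack, fixed: wooden base 100 x 200 x 18 mm with two bent steel pegs 14 mm thick, 130 mm apart along the rack's y. Origin at the underside, 10 mm to the -x side of the base's centre, z up. Each peg rises upright at rack x = 40 mm to z = 70 mm, then leans towards the rack's -x, 30 degrees from vertical, for 115 mm: direction to its tip (-0.500, 0, 0.866) in the rack's axes.
- peg_left (a point): Centre of the round end of the peg at the rack's +y (y = +65 mm), at rack x = -17 mm, z = 170 mm; the steel ends 7 mm beyond it along the peg.
- peg_right (a point): The same for the peg at the rack's -y (y = -65 mm).
- small_tin: Bystander: open aluminium tin, 60 mm across, 40 mm high, mouth up. Origin under its centre.
- wide_tin: Bystander: open aluminium tin, 84 mm across, 50 mm high, mouth up. Origin under its centre.
- nail_brush: Bystander: wooden nail brush, 110 x 45 x 36 mm, bristles down. Origin under its centre, x along it.
- hair_pick: Bystander: flat hair pick of red plastic, 170 x 62 x 7 mm, lying flat; x points along the tines. Origin under the root of the tines.
- flip_jar: Bystander: clear glass jar with a metal flip-top lid, 68 mm across, 110 mm high. Origin under its centre.
- tall_bottle: Bystander: green glass bottle, 60 mm across, 190 mm high. Origin under its centre.
- soap_dish: Bystander: white dish 85 x 120 mm with a bar of soap, 28 mm high. Origin under its centre.
- tumbler: Bystander: white tumbler, 72 mm across, 100 mm high. Origin under its centre.
Not all that is in view belongs to the job. Leave any turquoise look-alike of the rack alone.

How it is judged:
On the way, in this order (a step that is already met when the one before it is completed fails the run):
1. the tin hangs mouth-down on one of the rack's pegs, let go (((z of peg_left in the frame of tin above 0.055 m and distance between tin_floor and peg_left below 0.036 m) or (z of peg_right in the frame of tin above 0.055 m and distance between tin_floor and peg_right below 0.036 m)) and angle between tin's own z axis and vertical below 0.95 rad and contact force between tin and the fingers below 0.1 N and linear speed of tin below 0.05 m/s), for 0.3 s.
2. the lid is screwed fully home on the jar (z of lid in the frame of jar between 0.094 and 0.0998 m and horizontal distance between lid and jar below 0.005 m and angle between lid's own z axis and vertical below 0.06 rad and linear speed of lid below 0.02 m/s), for 0.2 s.
At the end, for the whole second after the job is handed in: The tin hangs at rest, let go, on either peg, axis within 54 degrees of upright, the peg tip's centre at least 55 mm deep and within 36 mm of the closed end's centre. The lid is at rest on the jar, level within 3 degrees, within 5 mm of its axis, origin 94 to 99.8 mm up the jar (home: 98) (all of step 1 and all of step 2); the robot touches nothing.
It fails at once if a bystander is shoved, lifted or knocked over (any of them moved more than 30 mm) (distance of any of small_tin, wide_tin, nail_brush, hair_pick, flip_jar, tall_bottle, soap_dish, tumbler from where it was at the start of the episode above 0.03 m).
It also fails if it takes over 67 s, if anything falls off the work surface, if the arm or the gripper's body presses on something with over 40 N, if the wrist force passes 120 N, or if a joint passes its speed limit or range.

## Working session

There is one attempt and no reset: what is moved stays moved. The work goes in short steps, Python scripts to look and compute and a tool call to move; the robot and the scene stay as the last step left them, time stands still between calls to the robot, and variables do not carry over. Pictures are saved under pics/ and viewed, and the job is handed in when it is done.

Besides the shell and the picture viewer there is one more tool, called after "Emit:" as name(argument=value, ...), one argument or row to a line, values as JSON. step_arm: Moves the arm, as the interface text tells. Its arguments: {"type":"object","properties":{"moves":{"type":"array"},"hand":{"type":"number"},"newtons":{"type":"number"}},"required":["moves"]}

```bash
mkdir -p pics; ls
python3 - <<'E'
from cell import observe,camera
import cv2,numpy as np
print(observe())
for n in("top","side"):
    c=camera(n); cv2.imwrite(f"pics/{n}0.png",c["pixels"][:,:,::-1]); np.savez(f"{n}0.npz",**c)
    print({k:v for k,v in c.items() if k not in("pixels","range_z")}, (c["range_z"]>0).mean())
E
```

```text
pics
{'t': 0.0, 'joint_pos': array([-1.25598191e+00,  2.76567750e-01,  1.50612595e+00,  1.49907896e-05,
        1.36064042e+00, -1.21012128e-01]), 'joint_vel': array([ 0.00174288, -0.00096362,  0.00035882, -0.00053978,  0.00138799,
        0.0003233 ]), 'tau': array([-5.05044100e-04, -4.04581583e+01, -2.37221611e+01,  6.97785756e-02,
        3.43816937e-02, -1.17007276e-04]), 'tool_pos': array([ 0.2425455 , -0.52066616,  0.16872317]), 'tool_rot': array([-0.15292461,  0.6909975 , -0.68977087,  0.15281579]), 'wrist_force': array([-0.2155578 ,  0.04984328, -0.33302014]), 'ft_torque': array([0.07236808, 0.05359446, 0.04668935]), 'finger_gap': 0.09424554254321055}
{'vfov': 45.601350107903535, 'cx': 316.10815321765966, 'cy': 198.70270412947846, 'pose': array([[ 0.00550369,  0.99818364, -0.05999267,  0.3690979 ],
       [-0.99991893,  0.00480455, -0.0117918 , -0.06111154],
       [-0.01148215,  0.06005271,  0.99812917,  1.43237699],
       [ 0.        ,  0.        ,  0.        ,  1.        ]])} 0.99633203125
{'vfov': 51.054311646215936, 'cx': 320.38595143282254, 'cy': 194.03227901573754, 'pose': array([[-0.92959946,  0.21578512, -0.29880033,  0.11192577],
       [-0.36852313, -0.53105917,  0.7629986 ,  0.82561641],
       [ 0.00596309,  0.81939792,  0.57319412,  0.77614714],
       [ 0.        ,  0.        ,  0.        ,  1.        ]])} 0.99591796875
```

View pics/top0.png

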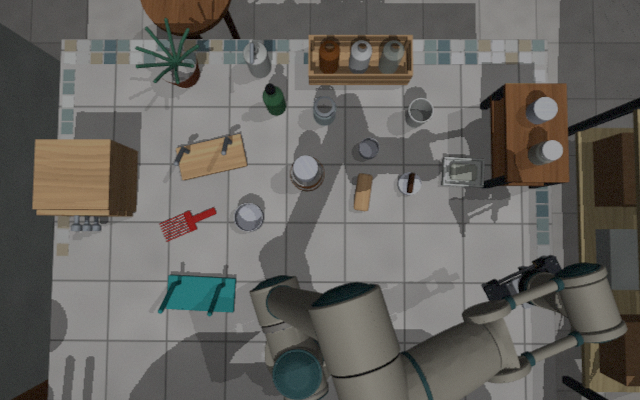

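View pics/side0.png

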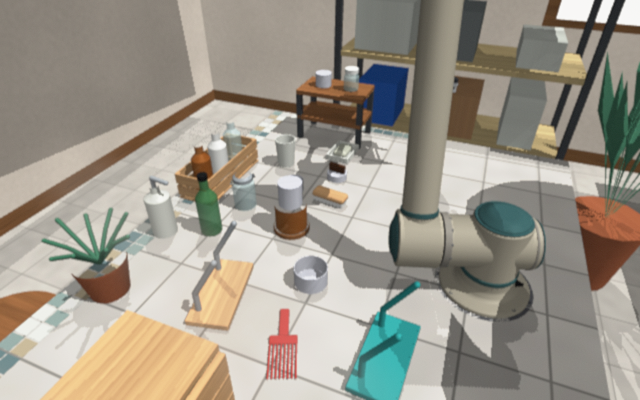

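The top view shows:
- Jar with the tin at about (306,170).
- Wooden rack at (212,157), with pegs near (180,152) and (226,145).
- Lid with the dark bar at (409,184).
- Small tin at (368,148), nail brush at (363,192) and wide tin at (249,216).

Possible mix-ups:
- **Rack:** the turquoise look-alike at (200,293).
- **Tin:** the small tin (368,148), wide tin (249,216), tumbler (420,110) and the cups on the stool (543,110).
- **Jar:** the amber bottle in the crate (328,55).

By the description I choose the tin at (306,170), the rack at (212,157) and the lid at (409,184).

```bash
cat > h.py <<'E'
import numpy as np,cv2
def load(n): 
    d=np.load(n+".npz"); return {k:d[k] for k in d.files}
def f(c): return 200/np.tan(np.radians(float(c["vfov"]))/2)
def pts(c):
    v,u=np.mgrid[0:400,0:640]; z=c["range_z"]; F=f(c)
    P=np.stack([(u-c["cx"])/F*z,-(v-c["cy"])/F*z,-z],-1)
    return P@c["pose"][:3,:3].T+c["pose"][:3,3]
def proj(c,p):
    q=c["pose"][:3,:3].T@(np.asarray(p,float)-c["pose"][:3,3]); F=f(c)
    return np.array([c["cx"]+F*q[0]/-q[2],c["cy"]-F*q[1]/-q[2]])
def ray(c,u,v,zp):
    F=f(c); d=c["pose"][:3,:3]@np.array([(u-c["cx"])/F,-(v-c["cy"])/F,-1]); o=c["pose"][:3,3]
    return o+d*(zp-o[2])/d[2]
E
python3 - <<'E'
from h import *
t=load("top0");s=load("side0")
P=pts(t)
def show(n,u0,u1,v0,v1,zl,zh,Q=P):
    R=Q[v0:v1,u0:u1].reshape(-1,3); m=(R[:,2]>zl)&(R[:,2]<zh); R=R[m]
    if len(R)<5: print(n,len(R));return
    c,r=cv2.minEnclosingCircle((R[:,:2]*1000).astype(np.float32))
    print(n,len(R),R.mean(0).round(4),"circ",np.round(c,1),round(r,1),"z",np.percentile(R[:,2],[5,50,95]).round(4))
show("floor",290,340,215,260,-.05,.05)
show("floor2",100,160,235,270,-.05,.05)
show("floor3",430,470,220,260,-.05,.05)
show("tin top",280,330,145,195,.145,.18)
show("lidcap",390,430,165,205,.018,.033)
show("bar",390,430,165,205,.042,.07)
show("base",170,255,130,185,.012,.024)
for a,b in((.08,.1),(.1,.12),(.12,.14),(.14,.16),(.16,.19)):
    show(f"pegL {a}",165,205,125,170,a,b); show(f"pegR {a}",210,245,125,170,a,b)
Q=pts(s)
show("S floor",330,380,320,340,-.05,.05,Q)
show("S tin",265,315,165,235,.145,.18,Q)
show("S jarside",270,310,180,240,.1,.15,Q)
show("S lid",320,355,150,190,.018,.033,Q)
show("S bar",320,355,150,190,.045,.07,Q)
for n,c in(("top",t),("side",s)):
    im=c["pixels"][:,:,::-1]
    a=im[120:220,150:310] if n=="top" else im[200:340,170:330]
    b=im[120:220,340:450] if n=="top" else im[140:250,260:370]
    a=cv2.resize(a,None,fx=400/a.shape[1],fy=400/a.shape[1],interpolation=2);b=cv2.resize(b,None,fx=400/b.shape[1],fy=400/b.shape[1],interpolation=2)
    h=max(a.shape[0],b.shape[0]); o=np.zeros((h,800,3),np.uint8);o[:a.shape[0],:400]=a;o[:b.shape[0],400:]=b
    cv2.imwrite(f"pics/crop_{n}.png",o)
E
```

```text
floor 2241 [ 0.3401 -0.04    0.0017] circ [340.5 -40. ] 98.5 z [-0.0033  0.0017  0.0066]
floor2 2098 [0.2919 0.5159 0.0017] circ [292.1 515.6] 103.4 z [-0.0032  0.0017  0.0068]
floor3 1595 [ 0.335  -0.4434  0.0018] circ [ 334.9 -443.8] 82.5 z [-0.0034  0.0017  0.0067]
tin top 473 [ 0.5303 -0.0172  0.1615] circ [530.9 -17.1] 32.9 z [0.1571 0.1617 0.1658]
lidcap 288 [ 0.5009 -0.3201  0.0258] circ [ 502.4 -321.6] 34.3 z [0.0206 0.0259 0.0306]
bar 108 [ 0.5013 -0.3205  0.0542] circ [ 501.1 -324.2] 28.9 z [0.0461 0.0546 0.0595]
base 1875 [0.5773 0.2682 0.0191] circ [580.9 270.4] 110.8 z [0.0142 0.0192 0.0231]
pegL 0.08 17 [0.5914 0.3375 0.0888] circ [590.2 337.1] 9.8 z [0.081  0.0886 0.0973]
pegR 0.08 15 [0.6197 0.2116 0.0907] circ [618.2 211.2] 8.5 z [0.0825 0.0912 0.0988]
pegL 0.1 16 [0.5786 0.3341 0.1089] circ [576.7 333.8] 9.6 z [0.1011 0.1081 0.1196]
pegR 0.1 13 [0.6081 0.2084 0.1103] circ [608.  208.4] 8.2 z [0.1035 0.1095 0.1175]
pegL 0.12 16 [0.5684 0.3321 0.1301] circ [568.4 332.1] 9.1 z [0.122  0.1316 0.1359]
pegR 0.12 16 [0.5964 0.2059 0.1322] circ [593.8 205.8] 8.6 z [0.1228 0.1322 0.1398]
pegL 0.14 18 [0.5572 0.3291 0.1486] circ [556.1 328.4] 9.1 z [0.1408 0.1486 0.1586]
pegR 0.14 13 [0.5854 0.2039 0.1516] circ [584.8 204.4] 7.5 z [0.1432 0.1529 0.1581]
pegL 0.16 35 [0.5419 0.3274 0.1722] circ [543.4 328.2] 10.7 z [0.1605 0.1727 0.1792]
pegR 0.16 31 [0.5706 0.201  0.1734] circ [571.9 203.9] 9.9 z [0.1635 0.1748 0.1802]
S floor 992 [0.2535 0.2524 0.0032] circ [254.5 255.6] 60.0 z [-0.0027 -0.0001  0.0186]
S tin 364 [ 0.5274 -0.0085  0.1572] circ [531.1 -15.3] 34.7 z [0.1472 0.1588 0.161 ]
S jarside 358 [0.52   0.0079 0.1256] circ [528.5  -7.8] 32.2 z [0.1029 0.1264 0.1474]
S lid 271 [ 0.5159 -0.3727  0.0235] circ [ 501.2 -344.6] 147.8 z [0.0186 0.0229 0.0303]
S bar 65 [ 0.5002 -0.3167  0.051 ] circ [ 501.2 -318.5] 29.4 z [0.046  0.0513 0.0548]
```

View pics/crop_top.png

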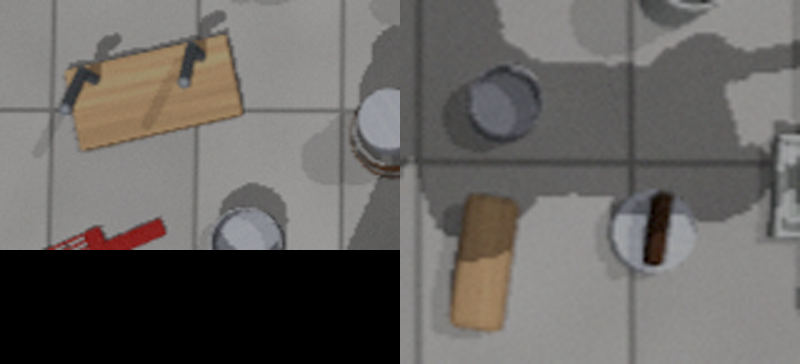

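View pics/crop_side.png

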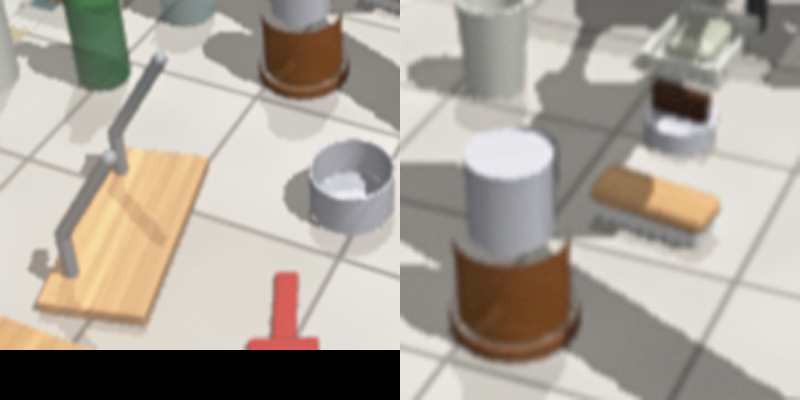

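The crops confirm the choices: the wooden rack has grey pegs (the teal one is ignored), the lid is the cap with the dark bar, and the tin stands on the amber jar. Next I'll fit the rack, bar and jar, and check by overlaying the fits on both views.

```bash
cat > m.py <<'E'
from h import *
t=load("top0");s=load("side0")
P=pts(t); 
# base rect by height mask
sub=np.zeros((400,640),bool); sub[125:190,160:260]=1
hsv=cv2.cvtColor(t["pixels"],cv2.COLOR_RGB2HSV)
m=(sub&(hsv[...,0]>8)&(hsv[...,0]<24)&(hsv[...,1]>70)).astype(np.uint8)
m=cv2.morphologyEx(m,cv2.MORPH_CLOSE,np.ones((7,7)))
cs,_=cv2.findContours(m,0,2); c=max(cs,key=cv2.contourArea)
w=np.array([ray(t,u,v,.018)[:2] for u,v in c[:,0].astype(float)],np.float32)*1000
r=cv2.minAreaRect(w); print("base",r)
# bar
for n,c_,win in(("top",t,(390,430,165,205)),("side",s,(318,358,150,190))):
    Q=pts(c_); h=cv2.cvtColor(c_["pixels"],cv2.COLOR_RGB2HSV)
    g=c_["pixels"].max(-1)
    M=np.zeros((400,640),bool);M[win[2]:win[3],win[0]:win[1]]=1
    M&=(Q[...,2]>.045)&(Q[...,2]<.062)&(g<95)
    w=(Q[M][:,:2]*1000).astype(np.float32); print("bar",n,len(w),cv2.minAreaRect(w),w.mean(0))
    x=w-w.mean(0); e,V=np.linalg.eigh(x.T@x); print(np.degrees(np.arctan2(V[1,1],V[0,1])))
E
python3 m.py
cat > ov.py <<'E'
from h import *
t=load("top0");s=load("side0")
import sys
X,Y,yaw,jx,jy,lx,ly=[float(a) for a in sys.argv[1:8]]
ca,sa=np.cos(np.radians(yaw)),np.sin(np.radians(yaw))
R=lambda x,y,z:(X+ca*x-sa*y,Y+sa*x+ca*y,z)
out=[]
for c,(u0,u1,v0,v1),(a0,a1,b0,b1) in((t,(160,330,115,215),(385,430,160,205)),(s,(180,330,160,330),(310,360,145,195))):
    im=cv2.resize(c["pixels"][:,:,::-1],None,fx=4,fy=4,interpolation=2)
    def L(ps,col=(0,0,255)):
        q=np.array([(proj(c,p)+.5)*4 for p in ps]).round().astype(int); cv2.polylines(im,[q],False,col,1)
    L([R(x,y,.018) for x,y in((-40,),) ] if 0 else [R(x,y,.018) for x,y in((-.04,-.1),(.06,-.1),(.06,.1),(-.04,.1),(-.04,-.1))])
    for y in(.065,-.065): L([R(.04,y,.018),R(.04,y,.07),R(-.0175,y,.17),R(-.021,y,.176)],(0,255,0))
    th=np.linspace(0,6.3,40)
    for z,rr in((.16,.033),(.09,.045)): L([(jx+rr*np.cos(a),jy+rr*np.sin(a),z) for a in th])
    L([(lx+.034*np.cos(a),ly+.034*np.sin(a),.024) for a in th])
    a=im[v0*4:v1*4,u0*4:u1*4]; b=im[b0*4:b1*4,a0*4:a1*4]
    out.append((a,b))
for (a,b),n in zip(out,("t","s")):
    b=cv2.resize(b,None,fx=2,fy=2); a=a
    sc=min(440/a.shape[1],1); a=cv2.resize(a,None,fx=sc,fy=sc); b=cv2.resize(b,(350,350))
    o=np.zeros((max(a.shape[0],350),800,3),np.uint8); o[:a.shape[0],:a.shape[1]]=a;o[:350,450:]=b
    cv2.imwrite(f"pics/ov_{n}.png",o)
E
```

```text
base ((579.2022094726562, 271.5137939453125), (101.31288146972656, 199.6696319580078), 12.833849906921387)
bar top 92 ((502.20721435546875, -319.9700927734375), (13.935154914855957, 57.16949462890625), 78.00772094726562) [ 502.96918 -320.0931 ]
170.0612
bar side 56 ((501.2168884277344, -318.4881591796875), (21.31844139099121, 58.38728332519531), 79.49824523925781) [ 503.26767 -316.24323]
167.69038
```

```bash
python3 ov.py .5695 .2693 12.8 .5305 -.0165 .502 -.320
```

```text
(no output)
```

View pics/ov_t.png

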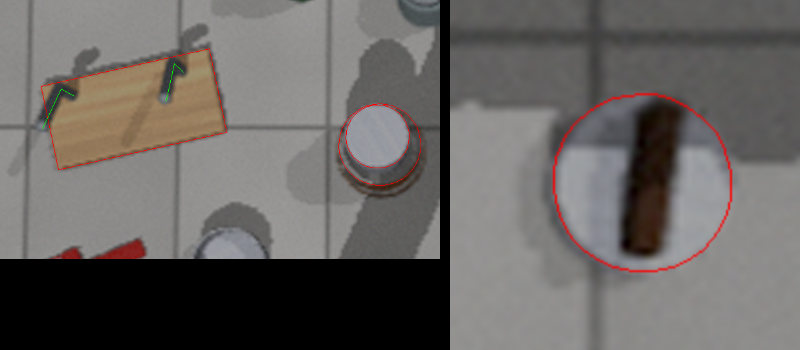

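View pics/ov_s.png

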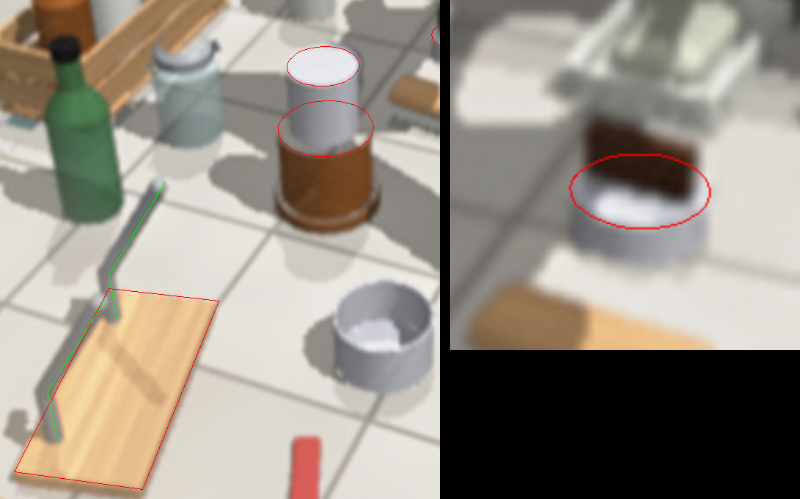

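```bash
cat > go.py <<'E'
import numpy as np
from scipy.spatial.transform import Rotation as Ro
from cell import observe
def st(pr=True):
    o=observe(); R=Ro.from_quat(o["tool_rot"]).as_matrix()
    if pr: print("t %.2f"%o["t"],"tcp",o["tool_pos"].round(4),"F",o["wrist_force"].round(1),"M",o["ft_torque"].round(2),"gap %.4f"%o["finger_gap"],"q",o["joint_pos"].round(2)); print("y",R[:,1].round(3),"z",R[:,2].round(3))
    return o["tool_pos"],R
def target(yax,zax):
    y=np.array(yax,float);y/=np.linalg.norm(y);z=np.array(zax,float);z-=y*(z@y);z/=np.linalg.norm(z)
    return np.stack([np.cross(y,z),y,z],1)
def plan(p,R,P,T):
    d=R.T@(np.array(P)-p)/.04; w=Ro.from_matrix(R.T@T).as_rotvec()
    print("shift(units, now axes)",d.round(3),"turn",w.round(3), "min rows shift %.1f turn %.1f"%(np.linalg.norm(d)/1.0,np.linalg.norm(w)/.124))
    # body-constant twist
    th=np.linalg.norm(w); K=np.array([[0,-w[2],w[1]],[w[2],0,-w[0]],[-w[1],w[0],0]])
    V=np.eye(3) if th<1e-6 else np.eye(3)+(1-np.cos(th))/th**2*K+(th-np.sin(th))/th**3*K@K
    print("screw total",np.linalg.solve(V,d).round(3)); return
E
python3 - <<'E'
from go import *
p,R=st()
a=np.radians(12.8);ry=np.array([-np.sin(a),np.cos(a),0])
for s in(1,-1):
    T=target((0,0,-1),s*ry); plan(p,R,(.5305,-.0165,.21),T)
E
```

```text
t 0.10 tcp [ 0.2426 -0.5208  0.1688] F [ 1.4 -0.8  0.3] M [ 0.01  0.03 -0.01] gap 0.0937 q [-1.26  0.28  1.51  0.    1.36 -0.12]
y [-0.     0.001 -1.   ] z [ 0.422 -0.907 -0.002]
shift(units, now axes) [-11.848  -1.015  -8.391] turn [-0.000e+00 -2.929e+00 -2.000e-03] min rows shift 14.6 turn 23.6
screw total [-14.138  -1.034  16.041]
shift(units, now axes) [-11.848  -1.015  -8.391] turn [ 0.002  0.212 -0.   ] min rows shift 14.6 turn 1.7
screw total [-10.912  -1.022  -9.617]
```

Emit:
step_arm(
  moves=[
    [[0, -0.6, 0, 0, 0, 0], [0, -0.4, 0, 0, 0, 0], [-0.606, 0, -0.534, 0, 0.012, 0], [-0.606, 0, -0.534, 0, 0.012, 0], [-0.606, 0, -0.534, 0, 0.012, 0], [-0.606, 0, -0.534, 0, 0.012, 0], [-0.606, 0, -0.534, 0, 0.012, 0], [-0.606, 0, -0.534, 0, 0.012, 0], [-0.606, 0, -0.534, 0, 0.012, 0], [-0.606, 0, -0.534, 0, 0.012, 0], [-0.606, 0, -0.534, 0, 0.012, 0], [-0.606, 0, -0.534, 0, 0.012, 0], [-0.606, 0, -0.534, 0, 0.012, 0], [-0.606, 0, -0.534, 0, 0.012, 0], [-0.606, 0, -0.534, 0, 0.012, 0], [-0.606, 0, -0.534, 0, 0.012, 0], [-0.606, 0, -0.534, 0, 0.012, 0], [-0.606, 0, -0.534, 0, 0.012, 0]],
  ],
  hand=0,
)

```text
t: 1.6
tool_pos: [0.4973, -0.0523, 0.2045]
tool_rot: [-0.081, 0.707, -0.699, 0.075]
wrist_force: [-0.1, 0.2, -0.5]
finger_gap: 0.0938
```

```bash
cat > j.py <<'E'
from go import *
import sys
a=np.radians(12.8);ry=np.array([-np.sin(a),np.cos(a),0])
p,R=st(); plan(p,R,[float(x) for x in sys.argv[1:4]],target((0,0,-1),-ry))
E
python3 j.py .5305 -.0165 .21
```

```text
t 1.60 tcp [ 0.4973 -0.0523  0.2045] F [-0.1  0.2 -0.5] M [-0.02 -0.05  0.01] gap 0.0938 q [-0.25  0.15  1.59  0.01  1.42  1.1 ]
y [-0.01  0.01 -1.  ] z [ 0.219 -0.976 -0.012]
shift(units, now axes) [-1.006 -0.137 -0.692] turn [ 0.012 -0.002  0.007] min rows shift 1.2 turn 0.1
screw total [-1.007 -0.137 -0.69 ]
```

Emit:
step_arm(
  moves=[
    [[-0.34, 0, -0.23, 0.006, 0, 0.004], [-0.34, 0, -0.23, 0.006, 0, 0.003], [-0.33, 0, -0.23, 0, 0, 0], [0, 0, 0, 0, 0, 0]],
  ],
)

```text
t: 1.93
tool_pos: [0.5339, -0.0077, 0.2024]
tool_rot: [-0.081, 0.704, -0.701, 0.08]
wrist_force: [-0.2, 0.9, 0.5]
finger_gap: 0.094
```

```bash
python3 j.py .5305 -.0165 .118
```

```text
t 1.93 tcp [ 0.5339 -0.0077  0.2024] F [-0.2  0.9  0.5] M [0.   0.03 0.  ] gap 0.0940 q [-0.15  0.2   1.53  0.    1.42  1.19]
y [-0.001  0.003 -1.   ] z [ 0.227 -0.974 -0.004]
shift(units, now axes) [0.13  2.11  0.203] turn [0.004 0.006 0.001] min rows shift 2.1 turn 0.1
screw total [0.13  2.111 0.199]
```

Emit:
step_arm(
  moves=[
    [[0.13, 0.2, 0.2, 0.004, 0.006, 0], [0, 0.4, 0, 0, 0, 0], [0, 0.4, 0, 0, 0, 0], [0, 0.2, 0, 0, 0, 0], [0, 0, 0, 0, 0, 0]],
  ],
)

```text
t: 2.35
tool_pos: [0.5262, -0.0213, 0.1502]
tool_rot: [0.081, -0.701, 0.704, -0.076]
wrist_force: [0.5, 0.0, -0.5]
finger_gap: 0.094
```

```bash
python3 j.py .5305 -.0165 .118
```

```text
t 2.35 tcp [ 0.5262 -0.0213  0.1502] F [ 0.5  0.  -0.5] M [ 0.03  0.06 -0.01] gap 0.0940 q [-0.17  0.22  1.63 -0.01  1.29  1.18]
y [-0.005 -0.005 -1.   ] z [ 0.221 -0.975  0.003]
shift(units, now axes) [-0.136  0.804 -0.097] turn [-0.003 -0.001  0.006] min rows shift 0.8 turn 0.1
screw total [-0.134  0.805 -0.096]
```

Emit:
step_arm(
  moves=[
    [[-0.1, 0.2, -0.07, 0, 0, 0.004], [0, 0.25, 0, 0, 0, 0], [0, 0.2, 0, 0, 0, 0], [0, 0, 0, 0, 0, 0], [0, 0, 0, 0, 0, 0]],
  ],
)

```text
t: 2.77
tool_pos: [0.5286, -0.0202, 0.1222]
tool_rot: [0.078, -0.701, 0.704, -0.077]
wrist_force: [0.5, -0.6, -0.0]
finger_gap: 0.0943
```

```bash
python3 j.py .5305 -.0165 .118
```

```text
t 2.77 tcp [ 0.5286 -0.0202  0.1222] F [ 0.5 -0.6 -0. ] M [0.04 0.02 0.04] gap 0.0943 q [-0.17  0.24  1.68 -0.01  1.22  1.19]
y [-0.001 -0.005 -1.   ] z [ 0.218 -0.976  0.004]
shift(units, now axes) [-0.067  0.103 -0.08 ] turn [-0.004 -0.004  0.002] min rows shift 0.1 turn 0.1
screw total [-0.067  0.104 -0.08 ]
```

Emit:
step_arm(
  moves=[
    [[-0.067, 0.1, -0.08, 0, 0, 0], [0, 0, 0, 0, 0, 0]],
  ],
)

```text
t: 2.93
tool_pos: [0.5311, -0.0164, 0.1182]
tool_rot: [0.077, -0.701, 0.705, -0.077]
wrist_force: [0.6, 0.0, -0.7]
finger_gap: 0.094
```

Emit:
step_arm(
  moves=[
    [[0, 0, 0, 0, 0, 0], [0, 0, 0, 0, 0, 0], [0, 0, 0, 0, 0, 0], [0, 0, 0, 0, 0, 0], [0, 0, 0, 0, 0, 0], [0, 0, 0, 0, 0, 0]],
  ],
  hand=1,
  newtons=20,
)

```text
t: 3.43
tool_pos: [0.5324, -0.0159, 0.1194]
tool_rot: [0.077, -0.701, 0.705, -0.078]
wrist_force: [-0.2, 0.1, -0.0]
finger_gap: 0.0651
```

```bash
python3 j.py .5305 -.0165 .118
```

```text
t 3.43 tcp [ 0.5324 -0.0159  0.1194] F [-0.2  0.1 -0. ] M [-0.02 -0.02 -0.02] gap 0.0651 q [-0.16  0.24  1.68 -0.01  1.21  1.2 ]
y [ 0.003 -0.005 -1.   ] z [ 0.218 -0.976  0.006]
shift(units, now axes) [0.049 0.034 0.003] turn [-0.006 -0.003 -0.001] min rows shift 0.1 turn 0.1
screw total [0.049 0.034 0.003]
```

Emit:
step_arm(
  moves=[
    [[0, -0.3, 0, 0, 0, 0], [0, -0.5, 0, 0, 0, 0], [0, -0.5, 0, 0, 0, 0], [0, -0.5, 0, 0, 0, 0], [0, -0.3, 0, 0, 0, 0], [0, 0, 0, 0, 0, 0]],
  ],
)

```text
t: 3.93
tool_pos: [0.5301, -0.0154, 0.2045]
tool_rot: [0.079, -0.701, 0.704, -0.076]
wrist_force: [-0.2, -0.8, -0.8]
finger_gap: 0.0648
```

```bash
cat > pk.py <<'E'
from go import *
import sys
a=np.radians(12.8);rx=np.array([np.cos(a),np.sin(a),0]);ry=np.array([-np.sin(a),np.cos(a),0])
d=-.5*rx+np.array([0,0,.8660]); P=np.array([.5673,.2021,.170])
p,R=st(); s=float(sys.argv[1])
print("tin mouth along peg past tip", ((p+R[:,1]*.029-P)@d-.007).round(4),"lateral of tcp from peg line",[float(((p-P)@ry).round(4)),float(((p-P)@np.cross(ry,d)).round(4))])
plan(p,R,P+d*s,target(-d,-ry))
E
python3 pk.py .056
```

```text
t 3.93 tcp [ 0.5301 -0.0154  0.2045] F [-0.2 -0.8 -0.8] M [ 0.05 -0.08  0.  ] gap 0.0648 q [-0.16  0.19  1.53 -0.01  1.42  1.2 ]
y [-0.004 -0.005 -1.   ] z [ 0.218 -0.976  0.004]
tin mouth along peg past tip 0.0401 lateral of tcp from peg line [-0.2038, -0.0559]
shift(units, now axes) [-1.394 -0.375 -5.099] turn [-0.005 -0.002  0.528] min rows shift 5.3 turn 4.3
screw total [-1.465  0.014 -5.098]
```

Emit:
step_arm(
  moves=[
    [[0, -0.5, 0, 0, 0, 0], [-0.15, -0.1, -0.4, 0, 0, 0.053], [-0.15, 0, -0.51, 0, 0, 0.053], [-0.15, 0, -0.51, 0, 0, 0.053], [-0.15, 0, -0.51, 0, 0, 0.053], [-0.15, 0, -0.51, 0, 0, 0.053], [-0.15, 0, -0.51, 0, 0, 0.053], [-0.15, 0, -0.51, 0, 0, 0.053], [-0.15, 0, -0.51, 0, 0, 0.053], [-0.15, 0, -0.5, 0, 0, 0.053], [-0.15, 0, -0.3, 0, 0, 0.053], [0, 0, 0, 0, 0, 0]],
  ],
)

```text
t: 4.93
tool_pos: [0.5397, 0.1883, 0.2307]
tool_rot: [0.112, 0.698, -0.658, 0.258]
wrist_force: [-1.2, -0.4, -1.2]
finger_gap: 0.0652
```

```bash
python3 pk.py .066
```

```text
t 4.93 tcp [0.5397 0.1883 0.2307] F [-1.2 -0.4 -1.2] M [-0.07  0.37 -0.01] gap 0.0652 q [ 0.21 -0.06  1.9   0.    0.78  1.57]
y [ 0.496  0.108 -0.861] z [ 0.213 -0.977  0.   ]
tin mouth along peg past tip 0.0315 lateral of tcp from peg line [-0.0073, 0.0044]
shift(units, now axes) [ 0.112  0.037 -0.182] turn [-0.005 -0.007 -0.009] min rows shift 0.2 turn 0.1
screw total [ 0.111  0.038 -0.182]
```

Fine alignment, then a look before sliding on.

Emit:
step_arm(
  moves=[
    [[0.11, 0.04, -0.18, -0.005, -0.007, -0.009], [0, 0, 0, 0, 0, 0], [0, 0, 0, 0, 0, 0]],
  ],
)

```text
t: 5.18
tool_pos: [0.533, 0.1945, 0.2244]
tool_rot: [0.103, 0.699, -0.659, 0.257]
wrist_force: [-0.7, 0.1, -0.6]
finger_gap: 0.0646
```

```bash
python3 pk.py .066
python3 - <<'E'
from cell import camera
from h import *
o=[]
for n,(u0,u1,v0,v1) in(("top",(160,300,90,230)),("side",(160,320,150,310))):
    c=camera(n); np.savez(n+"1.npz",**c); a=c["pixels"][v0:v1,u0:u1,::-1]; o.append(cv2.resize(a,(400,400),interpolation=2))
cv2.imwrite("pics/pre.png",np.hstack(o))
E
```

```text
t 5.18 tcp [0.533  0.1945 0.2244] F [-0.7  0.1 -0.6] M [-0.07  0.25 -0.03] gap 0.0646 q [ 0.23 -0.06  1.9  -0.    0.78  1.58]
y [ 0.482  0.11  -0.869] z [ 0.224 -0.975  0.001]
tin mouth along peg past tip 0.0287 lateral of tcp from peg line [0.0002, -0.0032]
shift(units, now axes) [-0.08  -0.033  0.005] turn [0.001 0.002 0.007] min rows shift 0.1 turn 0.1
screw total [-0.08  -0.032  0.005]
```

View pics/pre.png

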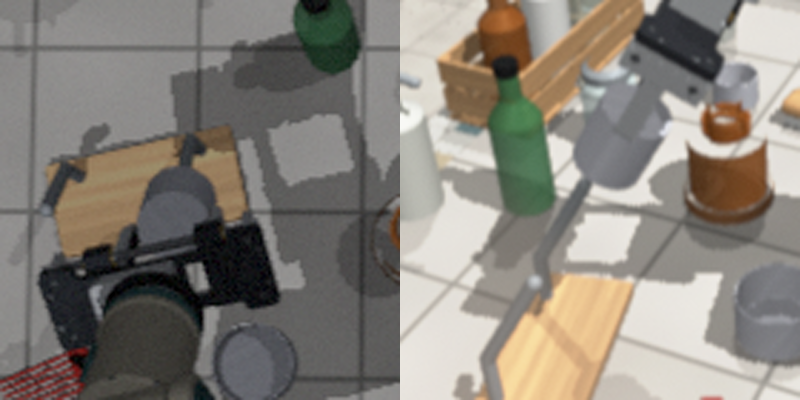

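Emit:
step_arm(
  moves=[
    [[-0.06, 0.15, 0, 0, 0, 0.006], [0, 0.3, 0, 0, 0, 0], [0, 0.35, 0, 0, 0, 0], [0, 0.35, 0, 0, 0, 0], [0, 0.35, 0, 0, 0, 0], [0, 0.2, 0, 0, 0, 0], [0, 0, 0, 0, 0, 0]],
  ],
)

```text
t: 5.87
tool_pos: [0.5776, 0.1989, 0.166]
tool_rot: [0.11, 0.698, -0.659, 0.258]
wrist_force: [-1.2, -0.1, -0.3]
finger_gap: 0.0649
```

```bash
python3 pk.py -.031
```

```text
t 5.87 tcp [0.5776 0.1989 0.166 ] F [-1.2 -0.1 -0.3] M [-0.06  0.23 -0.04] gap 0.0649 q [ 0.22  0.06  1.95 -0.    0.61  1.57]
y [ 0.493  0.108 -0.863] z [ 0.216 -0.976  0.001]
tin mouth along peg past tip -0.0441 lateral of tcp from peg line [-0.0054, 0.0061]
shift(units, now axes) [ 0.156  0.572 -0.136] turn [-0.004 -0.004 -0.006] min rows shift 0.6 turn 0.1
screw total [ 0.154  0.572 -0.135]
```

Emit:
step_arm(
  moves=[
    [[0.12, 0.15, -0.13, -0.004, -0.004, -0.006], [0, 0.12, 0, 0, 0, 0], [0, 0.12, 0, 0, 0, 0], [0, 0, 0, 0, 0, 0]],
  ],
)

```text
t: 6.2
tool_pos: [0.5813, 0.2048, 0.1494]
tool_rot: [0.106, 0.699, -0.658, 0.258]
wrist_force: [-0.6, -0.4, -0.9]
finger_gap: 0.0646
```

```bash
python3 pk.py -.031
```

```text
t 6.20 tcp [0.5813 0.2048 0.1494] F [-0.6 -0.4 -0.9] M [-0.06  0.31 -0.05] gap 0.0646 q [ 0.23  0.08  1.96 -0.    0.57  1.58]
y [ 0.487  0.11  -0.866] z [ 0.221 -0.975 -0.   ]
tin mouth along peg past tip -0.061 lateral of tcp from peg line [-0.0005, 0.002]
shift(units, now axes) [ 0.05   0.15  -0.012] turn [-0.    -0.001  0.   ] min rows shift 0.2 turn 0.0
screw total [ 0.05   0.15  -0.012]
```

Emit:
step_arm(
  moves=[
    [[0.03, 0.1, 0, 0, 0, 0], [0, 0.06, 0, 0, 0, 0], [0, 0.04, 0, 0, 0, 0]],
  ],
)

```text
t: 6.45
tool_pos: [0.5848, 0.2058, 0.1429]
tool_rot: [0.107, 0.699, -0.658, 0.259]
wrist_force: [-7.6, -2.3, 11.5]
finger_gap: 0.0648
```

```bash
python3 pk.py -.031
```

```text
t 6.45 tcp [0.5848 0.2058 0.1429] F [-7.6 -2.3 11.5] M [-0.21  0.57 -0.07] gap 0.0648 q [ 0.23  0.09  1.97 -0.    0.55  1.58]
y [ 0.49   0.111 -0.865] z [ 0.221 -0.975  0.   ]
tin mouth along peg past tip -0.0684 lateral of tcp from peg line [-0.0003, 0.002]
shift(units, now axes) [ 0.049 -0.035 -0.006] turn [-0.    -0.    -0.003] min rows shift 0.1 turn 0.0
screw total [ 0.049 -0.035 -0.006]
```

Emit:
step_arm(
  moves=[
    [[0, 0, 0, 0, 0, 0], [0, 0, 0, 0, 0, 0], [0, 0, 0, 0, 0, 0], [0, 0, 0, 0, 0, 0], [0, 0, 0, 0, 0, 0], [0, 0, 0, 0, 0, 0], [0, 0, 0, 0, 0, 0]],
  ],
  hand=0,
)

```text
t: 7.03
tool_pos: [0.5866, 0.2064, 0.1454]
tool_rot: [0.109, 0.699, -0.657, 0.261]
wrist_force: [0.8, -0.1, 0.2]
finger_gap: 0.0939
```

```bash
python3 pk.py -.031
python3 - <<'E'
from cell import camera
from h import *
o=[]
for n,(u0,u1,v0,v1) in(("top",(160,300,90,230)),("side",(160,320,150,310))):
    c=camera(n); np.savez(n+"2.npz",**c); a=c["pixels"][v0:v1,u0:u1,::-1]; o.append(cv2.resize(a,(400,400),interpolation=2))
cv2.imwrite("pics/rel.png",np.hstack(o))
E
```

```text
t 7.03 tcp [0.5866 0.2064 0.1454] F [ 0.8 -0.1  0.2] M [-0.06  0.26  0.01] gap 0.0939 q [ 0.23  0.09  1.97 -0.    0.55  1.58]
y [ 0.494  0.112 -0.862] z [ 0.221 -0.975  0.   ]
tin mouth along peg past tip -0.0672 lateral of tcp from peg line [-0.0001, 0.0048]
shift(units, now axes) [ 0.121 -0.006 -0.003] turn [-0.    -0.    -0.008] min rows shift 0.1 turn 0.1
screw total [ 0.121 -0.006 -0.003]
```

View pics/rel.png

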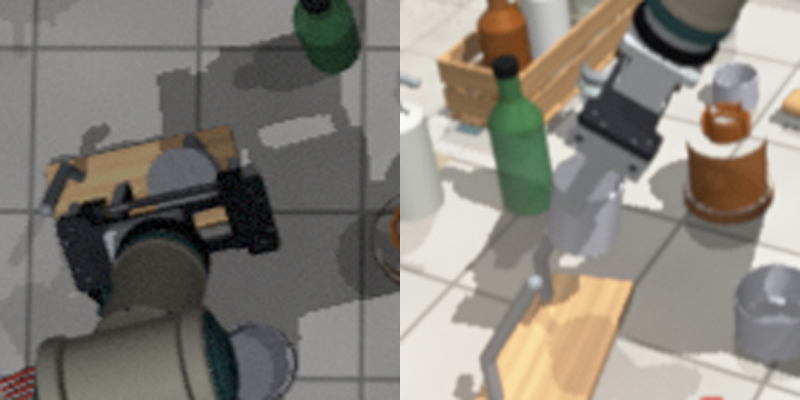

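Emit:
step_arm(
  moves=[
    [[0, -0.15, 0, 0, 0, 0], [0, -0.25, 0, 0, 0, 0], [0, -0.25, 0, 0, 0, 0], [0, -0.3, 0, 0, 0, 0], [0, -0.4, 0, 0, 0, 0], [0, -0.5, 0, 0, 0, 0], [0, -0.5, 0, 0, 0, 0], [0, -0.3, 0, 0, 0, 0], [0, 0, 0, 0, 0, 0]],
  ],
)

```text
t: 7.88
tool_pos: [0.529, 0.1934, 0.2468]
tool_rot: [0.11, 0.699, -0.657, 0.262]
wrist_force: [0.1, -0.1, 0.8]
finger_gap: 0.0938
```

```bash
cat > lid.py <<'E'
from go import *
import sys
L=[float(x) for x in sys.argv[1:5]]  # x y z bar angle deg
b=np.radians(L[3]); n=np.array([-np.sin(b),np.cos(b),0])
p,R=st()
if R[:,2]@n<0:n=-n
plan(p,R,L[:3],target((0,0,-1),n))
E
python3 lid.py .502 -.320 .15 -11
python3 - <<'E'
from cell import camera
from h import *
o=[]
for n,(u0,u1,v0,v1) in(("top",(160,300,90,230)),("side",(160,320,150,310))):
    c=camera(n); np.savez(n+"3.npz",**c); a=c["pixels"][v0:v1,u0:u1,::-1]; o.append(cv2.resize(a,(400,400),interpolation=2))
    Q=pts(c); 
    g=(20,20)
    if n=="top":
        R=Q[120:180,195:245].reshape(-1,3);R=R[R[:,2]>.15]; print(len(R),R.mean(0),R[:,2].max(),np.percentile(R[:,2],[5,50,95]),R[R[:,2]<.2].mean(0))
cv2.imwrite("pics/hang.png",np.hstack(o))
E
```

```text
t 7.88 tcp [0.529  0.1934 0.2468] F [ 0.1 -0.1  0.8] M [ 0.01  0.2  -0.03] gap 0.0938 q [ 0.23 -0.09  1.88 -0.    0.82  1.58]
y [ 0.497  0.113 -0.861] z [ 0.221 -0.975 -0.   ]
shift(units, now axes) [ 4.246  0.298 12.366] turn [ 0.111  0.405 -0.527] min rows shift 13.1 turn 5.4
screw total [ 1.444  1.89  13.   ]
869 [0.53061685 0.17637786 0.27954348] 1.4323769930485637 [0.17310117 0.18448354 0.41315002] [0.56470043 0.19898158 0.17912308]
```

View pics/hang.png

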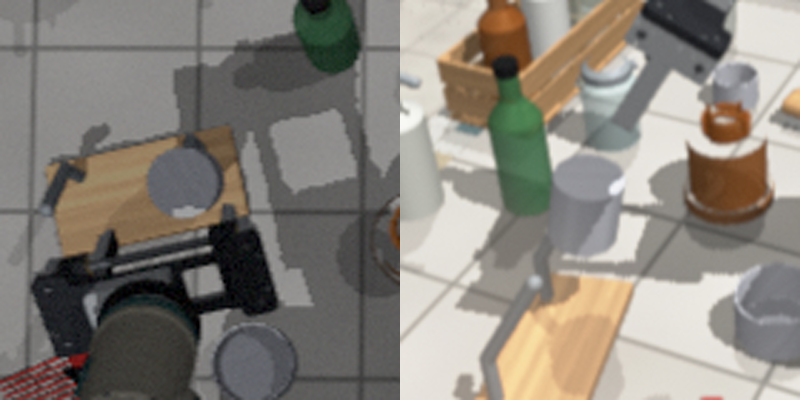

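```bash
python3 lid.py .502 -.320 .2 -11
```

```text
t 7.98 tcp [0.5289 0.1933 0.2443] F [ 0.7 -0.9  0.8] M [-0.    0.22  0.02] gap 0.0939 q [ 0.23 -0.09  1.88 -0.    0.82  1.58]
y [ 0.494  0.112 -0.862] z [ 0.221 -0.975  0.   ]
shift(units, now axes) [ 3.574 -0.817 12.365] turn [ 0.11   0.405 -0.524] min rows shift 12.9 turn 5.4
screw total [ 1.088  0.613 12.948]
```

Emit:
step_arm(
  moves=[
    [[0.03, 0, 0.35, 0.006, 0.0225, -0.029], [0.06, 0.034, 0.72, 0.006, 0.0225, -0.029], [0.06, 0.034, 0.72, 0.006, 0.0225, -0.029], [0.06, 0.034, 0.72, 0.006, 0.0225, -0.029], [0.06, 0.034, 0.72, 0.006, 0.0225, -0.029], [0.06, 0.034, 0.72, 0.006, 0.0225, -0.029], [0.06, 0.034, 0.72, 0.006, 0.0225, -0.029], [0.06, 0.034, 0.72, 0.006, 0.0225, -0.029], [0.06, 0.034, 0.72, 0.006, 0.0225, -0.029], [0.06, 0.034, 0.72, 0.006, 0.0225, -0.029], [0.06, 0.034, 0.72, 0.006, 0.0225, -0.029], [0.06, 0.034, 0.72, 0.006, 0.0225, -0.029], [0.06, 0.034, 0.72, 0.006, 0.0225, -0.029], [0.06, 0.034, 0.72, 0.006, 0.0225, -0.029], [0.06, 0.034, 0.72, 0.006, 0.0225, -0.029], [0.06, 0.034, 0.72, 0.006, 0.0225, -0.029], [0.06, 0.034, 0.72, 0.006, 0.0225, -0.029], [0.06, 0.034, 0.6, 0.006, 0.0225, -0.029], [0, 0, 0.3, 0, 0, 0], [0, 0, 0, 0, 0, 0]],
  ],
  hand=0.5,
)

```text
t: 9.65
tool_pos: [0.4917, -0.3364, 0.1706]
tool_rot: [0.053, 0.708, -0.698, -0.094]
wrist_force: [-1.5, -0.2, 0.4]
finger_gap: 0.0469
```

```bash
python3 lid.py .502 -.320 .1 -11
```

```text
t 9.65 tcp [ 0.4917 -0.3364  0.1706] F [-1.5 -0.2  0.4] M [ 0.09 -0.02  0.04] gap 0.0469 q [-0.7   0.34  1.4  -0.02  1.45  1.08]
y [-0.057  0.02  -0.998] z [-0.207 -0.978 -0.008]
shift(units, now axes) [-0.274  1.755 -0.441] turn [ 0.008 -0.016  0.06 ] min rows shift 1.8 turn 0.5
screw total [-0.225  1.761 -0.446]
```

Emit:
step_arm(
  moves=[
    [[-0.12, 0.1, -0.22, 0.004, -0.008, 0.03], [-0.12, 0.3, -0.22, 0.004, -0.008, 0.03], [0, 0.4, 0, 0, 0, 0], [0, 0.35, 0, 0, 0, 0], [0, 0.2, 0, 0, 0, 0], [0, 0, 0, 0, 0, 0], [0, 0, 0, 0, 0, 0]],
  ],
)

```text
t: 10.23
tool_pos: [0.5044, -0.3122, 0.1116]
tool_rot: [0.067, 0.707, -0.701, -0.066]
wrist_force: [-0.2, 0.0, 0.8]
finger_gap: 0.0471
```

```bash
python3 lid.py .502 -.320 .032 -11
python3 - <<'E'
from cell import camera
from h import *
o=[]
for n,(u0,u1,v0,v1) in(("top",(360,460,130,230)),("side",(290,390,110,210))):
    c=camera(n); np.savez(n+"4.npz",**c); a=c["pixels"][v0:v1,u0:u1,::-1]; o.append(cv2.resize(a,(400,400),interpolation=2))
cv2.imwrite("pics/lid4.png",np.hstack(o))
E
```

```text
t 10.23 tcp [ 0.5044 -0.3122  0.1116] F [-0.2  0.   0.8] M [ 0.03  0.01 -0.  ] gap 0.0471 q [-0.68  0.34  1.56  0.01  1.25  1.08]
y [ 0.004  0.008 -1.   ] z [-0.187 -0.982 -0.009]
shift(units, now axes) [0.025 1.988 0.22 ] turn [ 0.009  0.004 -0.002] min rows shift 2.0 turn 0.1
screw total [0.023 1.989 0.211]
```

View pics/lid4.png

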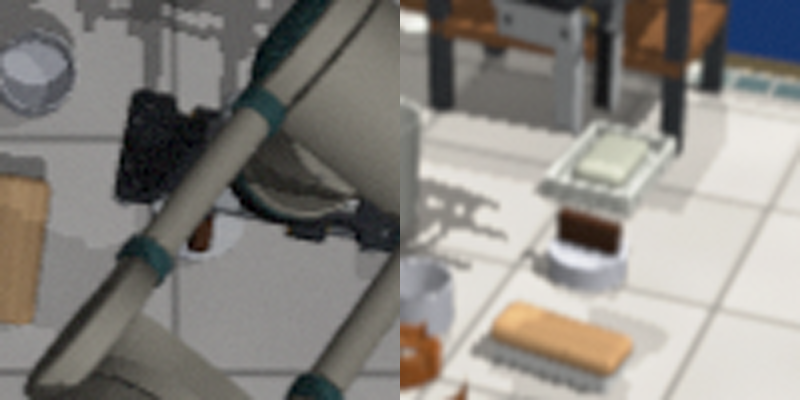

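Emit:
step_arm(
  moves=[
    [[0.02, 0.2, 0.21, 0.009, 0.004, -0.002], [0, 0.3, 0, 0, 0, 0], [0, 0.2, 0, 0, 0, 0], [0, 0.1, 0, 0, 0, 0], [0, 0, 0, 0, 0, 0]],
  ],
)

```text
t: 10.75
tool_pos: [0.5045, -0.3249, 0.0812]
tool_rot: [-0.071, -0.701, 0.706, 0.066]
wrist_force: [0.2, -0.0, -0.9]
finger_gap: 0.0471
```

```bash
python3 lid.py .502 -.320 .031 -11
```

```text
t 10.75 tcp [ 0.5045 -0.3249  0.0812] F [ 0.2 -0.  -0.9] M [ 0.03  0.01 -0.  ] gap 0.0471 q [-0.69  0.37  1.6  -0.    1.17  1.08]
y [ 0.006 -0.008 -1.   ] z [-0.192 -0.981  0.007]
shift(units, now axes) [ 0.095  1.253 -0.115] turn [-0.007 -0.001 -0.007] min rows shift 1.3 turn 0.1
screw total [ 0.09   1.254 -0.111]
```

Emit:
step_arm(
  moves=[
    [[0.06, 0.2, -0.08, -0.004, 0, -0.004], [0, 0.25, 0, 0, 0, 0], [0, 0.25, 0, 0, 0, 0], [0, 0.2, 0, 0, 0, 0], [0, 0, 0, 0, 0, 0], [0, 0, 0, 0, 0, 0]],
  ],
)

```text
t: 11.25
tool_pos: [0.5028, -0.3216, 0.0413]
tool_rot: [-0.069, -0.703, 0.705, 0.067]
wrist_force: [0.3, 0.1, -0.3]
finger_gap: 0.0471
```

```bash
python3 lid.py .502 -.320 .031 -11
```

```text
t 11.25 tcp [ 0.5028 -0.3216  0.0413] F [ 0.3  0.1 -0.3] M [ 0.06  0.04 -0.04] gap 0.0471 q [-0.68  0.4   1.65 -0.    1.08  1.08]
y [ 0.002 -0.003 -1.   ] z [-0.192 -0.981  0.003]
shift(units, now axes) [ 0.027  0.257 -0.036] turn [-0.003 -0.002 -0.003] min rows shift 0.3 turn 0.0
screw total [ 0.027  0.257 -0.035]
```

Emit:
step_arm(
  moves=[
    [[0.027, 0.15, -0.03, -0.003, 0, -0.003], [0, 0.08, 0, 0, 0, 0], [0, 0, 0, 0, 0, 0], [0, 0, 0, 0, 0, 0]],
  ],
)

```text
t: 11.58
tool_pos: [0.5022, -0.3202, 0.0312]
tool_rot: [0.068, 0.704, -0.704, -0.068]
wrist_force: [0.0, 0.0, -0.9]
finger_gap: 0.047
```

Emit:
step_arm(
  moves=[
    [[0, 0, 0, 0, 0, 0], [0, 0, 0, 0, 0, 0], [0, 0, 0, 0, 0, 0], [0, 0, 0, 0, 0, 0], [0, 0, 0, 0, 0, 0], [0, 0, 0, 0, 0, 0]],
  ],
  hand=1,
  newtons=35,
)

```text
t: 12.08
tool_pos: [0.5031, -0.3209, 0.0325]
tool_rot: [-0.069, -0.703, 0.704, 0.067]
wrist_force: [-0.1, 0.8, 0.1]
finger_gap: 0.0104
```

```bash
python3 lid.py .502 -.320 .031 -11
```

```text
t 12.08 tcp [ 0.5031 -0.3209  0.0325] F [-0.1  0.8  0.1] M [ 0.07  0.05 -0.03] gap 0.0104 q [-0.68  0.41  1.66  0.    1.07  1.08]
y [ 0.002 -0.001 -1.   ] z [-0.192 -0.981  0.001]
shift(units, now axes) [ 0.031  0.039 -0.018] turn [-0.001 -0.001 -0.003] min rows shift 0.1 turn 0.0
screw total [ 0.031  0.039 -0.018]
```

Emit:
step_arm(
  moves=[
    [[0, 0, 0, 0, 0, 0], [0, 0, 0, 0, 0, 0]],
  ],
)

```text
t: 12.25
tool_pos: [0.5032, -0.321, 0.0327]
tool_rot: [-0.069, -0.703, 0.704, 0.067]
wrist_force: [-0.6, 0.3, -0.5]
finger_gap: 0.0003
```

```bash
python3 lid.py .502 -.320 .031 -11;python3 - <<'E'
from cell import camera
from h import *
o=[]
for n,(u0,u1,v0,v1) in(("top",(360,460,130,230)),("side",(290,390,110,210))):
    c=camera(n); np.savez(n+"5.npz",**c); a=c["pixels"][v0:v1,u0:u1,::-1]; o.append(cv2.resize(a,(400,400),interpolation=2))
cv2.imwrite("pics/lid5.png",np.hstack(o))
E
```

```text
t 12.25 tcp [ 0.5032 -0.321   0.0327] F [-0.6  0.3 -0.5] M [0.03 0.01 0.05] gap 0.0003 q [-0.68  0.41  1.66  0.    1.07  1.08]
y [ 0.003 -0.001 -1.   ] z [-0.192 -0.981  0.001]
shift(units, now axes) [ 0.034  0.043 -0.019] turn [-0.001 -0.001 -0.003] min rows shift 0.1 turn 0.0
screw total [ 0.033  0.043 -0.019]
```

View pics/lid5.png

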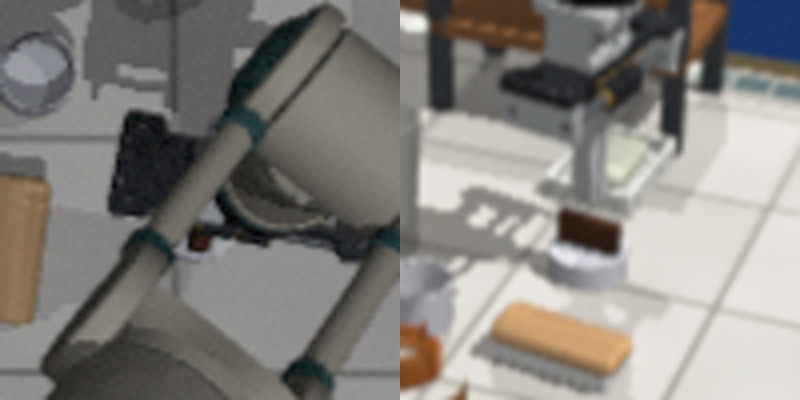

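Run:
```python
from h import *
for n in "05":
    s=load("side"+n); t=load("top"+n)
    print(n,"proj tcp side",proj(s,(.503,-.321,.033)),"top",proj(t,(.503,-.321,.033)), s["pose"][:3,3], s["vfov"])
    Q=pts(s); g=s["pixels"]
    for u,v in((336,158),(337,150),(334,168),(340,168),(337,176)): print(u,v,Q[v,u].round(3),g[v,u])
P=pts(t)
for u,v in((409,191),(412,193),(405,190),(400,192)): print(u,v,P[v,u].round(3),t["pixels"][v,u])
```

```text
0 proj tcp side [336.50962257 169.10685848] top [410.01448246 182.28395446] [0.11192577 0.82561641 0.77614714] 51.054311646215936
336 158 [ 0.539 -0.416  0.018] [125 127 121]
337 150 [ 0.549 -0.454  0.029] [148 149 136]
334 168 [ 0.511 -0.317  0.038] [43 26 16]
340 168 [ 0.488 -0.313  0.045] [45 30 20]
337 176 [ 0.492 -0.295  0.024] [222 223 228]
5 proj tcp side [336.50962257 169.10685848] top [410.01448246 182.28395446] [0.11192577 0.82561641 0.77614714] 51.054311646215936
336 158 [ 0.501 -0.308  0.084] [104 106 106]
337 150 [ 0.498 -0.305  0.116] [127 129 129]
334 168 [ 0.511 -0.317  0.038] [42 25 18]
340 168 [ 0.487 -0.309  0.048] [43 25 17]
337 176 [ 0.492 -0.297  0.022] [200 202 209]
409 191 [ 0.475 -0.313  0.057] [52 32 22]
412 193 [ 0.472 -0.328  0.025] [135 135 143]
405 190 [ 0.481 -0.308  0.023] [118 118 124]
400 192 [ 0.436 -0.208  0.542] [29 41 42]
```

Run:
```python
from h import *
for n in "45":
    s=load("side"+n); Q=pts(s)
    print(n)
    for v in range(130,182,2):
        print(v,[tuple((Q[v,u]*1000).astype(int)) for u in (328,332,335,338,341)], s["pixels"][v,335])
s=load("side5")
print(proj(s,(.504,-.307,.032)),proj(s,(.504,-.307,.06)))
a=s["pixels"][140:190,305:365,::-1]; cv2.imwrite("pics/z5.png",cv2.resize(a,None,fx=12,fy=12,interpolation=0))
```

```text
4
130 [(np.int64(656), np.int64(-646), np.int64(1)), (np.int64(507), np.int64(-279), np.int64(196)), (np.int64(500), np.int64(-286), np.int64(195)), (np.int64(507), np.int64(-337), np.int64(170)), (np.int64(497), np.int64(-335), np.int64(173))] [140 140 140]
132 [(np.int64(652), np.int64(-635), np.int64(-1)), (np.int64(505), np.int64(-274), np.int64(192)), (np.int64(498), np.int64(-282), np.int64(190)), (np.int64(508), np.int64(-340), np.int64(161)), (np.int64(497), np.int64(-336), np.int64(165))] [136 138 136]
134 [(np.int64(645), np.int64(-616), np.int64(0)), (np.int64(506), np.int64(-277), np.int64(184)), (np.int64(499), np.int64(-286), np.int64(181)), (np.int64(506), np.int64(-335), np.int64(157)), (np.int64(496), np.int64(-336), np.int64(158))] [134 133 133]
136 [(np.int64(639), np.int64(-600), np.int64(-1)), (np.int64(507), np.int64(-279), np.int64(176)), (np.int64(499), np.int64(-286), np.int64(174)), (np.int64(506), np.int64(-334), np.int64(150)), (np.int64(494), np.int64(-329), np.int64(155))] [131 129 128]
138 [(np.int64(633), np.int64(-586), np.int64(-2)), (np.int64(505), 
[... 11460 characters left out ...]
, np.int64(-297), np.int64(20)), (np.int64(488), np.int64(-297), np.int64(22)), (np.int64(478), np.int64(-298), np.int64(24))] [190 191 199]
178 [(np.int64(522), np.int64(-292), np.int64(9)), (np.int64(507), np.int64(-289), np.int64(14)), (np.int64(496), np.int64(-289), np.int64(17)), (np.int64(485), np.int64(-288), np.int64(20)), (np.int64(477), np.int64(-295), np.int64(18))] [139 139 145]
180 [(np.int64(522), np.int64(-291), np.int64(1)), (np.int64(506), np.int64(-287), np.int64(8)), (np.int64(494), np.int64(-285), np.int64(12)), (np.int64(486), np.int64(-292), np.int64(10)), (np.int64(478), np.int64(-299), np.int64(7))] [138 138 144]
[334.80894051 171.32435501] [335.02549459 164.15896798]
```

View pics/z5.png

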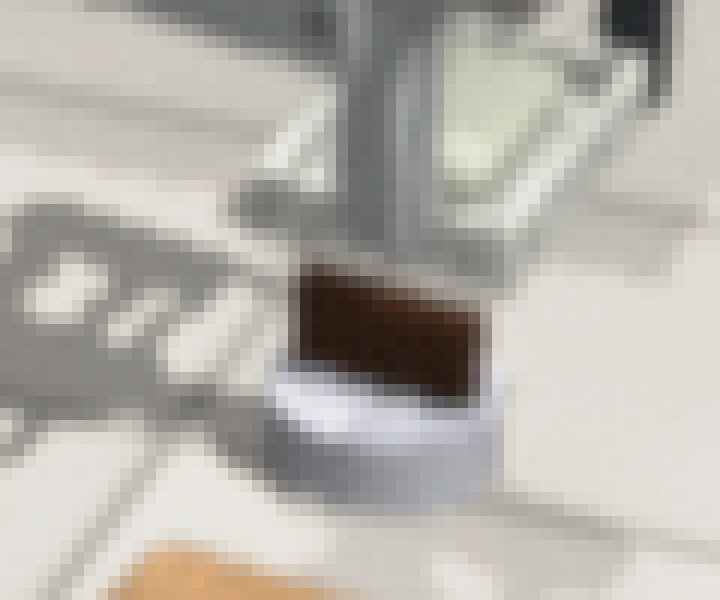

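The fingers closed on nothing. The side view shows them ending at about (336,161), which is z≈0.07, while the bar top lies below at z≈0.054. So the finger ends really sit about 37 mm above the reported TCP. The lid hasn't moved. I'll open, check that offset in x and y as well, then go lower.

Emit:
step_arm(
  moves=[
    [[0, 0, 0, 0, 0, 0], [0, 0, 0, 0, 0, 0], [0, 0, 0, 0, 0, 0], [0, 0, 0, 0, 0, 0], [0, 0, 0, 0, 0, 0], [0, 0, 0, 0, 0, 0]],
  ],
  hand=0.5,
)

```text
t: 12.85
tool_pos: [0.5031, -0.3209, 0.0326]
tool_rot: [-0.069, -0.703, 0.704, 0.067]
wrist_force: [0.5, 0.5, -0.1]
finger_gap: 0.0372
```

```bash
python3 lid.py .502 -.320 .01 -11;python3 - <<'E'
from cell import camera
from h import *
s=camera("side"); np.savez("side6.npz",**s); Q=pts(s)
a=s["pixels"][120:190,300:370,::-1]; cv2.imwrite("pics/z6.png",cv2.resize(a,None,fx=8,fy=8,interpolation=0))
M=(Q[...,2]>.075)&(Q[...,2]<.2)&(abs(Q[...,1]+.32)<.1)&(abs(Q[...,0]-.5)<.08); M[:,:310]=0;M[:,370:]=0
for a,b in((.075,.09),(.09,.105),(.105,.12),(.12,.14)):
    m=M&(Q[...,2]>a)&(Q[...,2]<b); R=Q[m]
    n=R[:,1]>-.32; print(a,[ (k.sum(),R[k].mean(0).round(4),R[k][:,0].min().round(3),R[k][:,0].max().round(3)) for k in (n,~n) if k.sum()])
E
```

```text
t 12.85 tcp [ 0.5031 -0.3209  0.0326] F [ 0.5  0.5 -0.1] M [0.05 0.03 0.03] gap 0.0372 q [-0.68  0.41  1.66  0.    1.07  1.08]
y [ 0.002 -0.001 -1.   ] z [-0.192 -0.981  0.001]
shift(units, now axes) [ 0.033  0.565 -0.017] turn [-0.001 -0.001 -0.003] min rows shift 0.6 turn 0.0
screw total [ 0.032  0.565 -0.017]
0.075 [(np.int64(26), array([ 0.5064, -0.2918,  0.0834]), np.float64(0.498), np.float64(0.518)), (np.int64(21), array([ 0.4967, -0.34  ,  0.0831]), np.float64(0.489), np.float64(0.507))]
0.09 [(np.int64(24), array([ 0.5066, -0.292 ,  0.0974]), np.float64(0.497), np.float64(0.519)), (np.int64(26), array([ 0.497 , -0.3405,  0.0971]), np.float64(0.488), np.float64(0.508))]
0.105 [(np.int64(30), array([ 0.5068, -0.2905,  0.1119]), np.float64(0.496), np.float64(0.518)), (np.int64(31), array([ 0.496 , -0.3403,  0.1125]), np.float64(0.487), np.float64(0.508))]
0.12 [(np.int64(32), array([ 0.5059, -0.2911,  0.1283]), np.float64(0.497), np.float64(0.519)), (np.int64(30), array([ 0.4956, -0.3397,  0.1293]), np.float64(0.488), np.float64(0.508))]
```

View pics/z6.png

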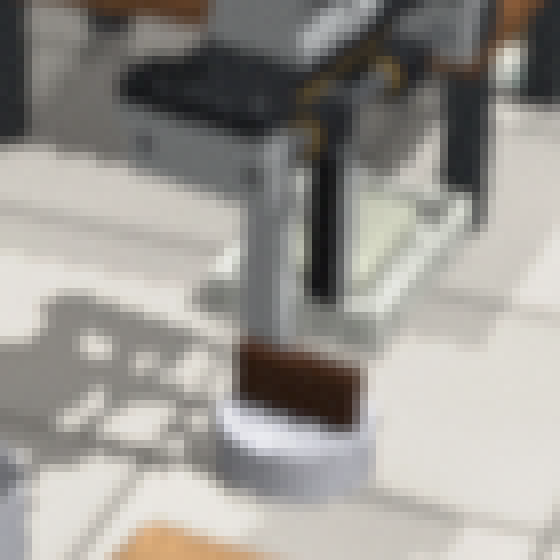

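The image shows the open fingers straddling the bar laterally, with the near finger tip at (334,162) just above the bar top, so x and y are fine. Now I'll go down.

Emit:
step_arm(
  moves=[
    [[0.03, 0.1, -0.017, 0, 0, 0], [0, 0.2, 0, 0, 0, 0], [0, 0.2, 0, 0, 0, 0], [0, 0.1, 0, 0, 0, 0], [0, 0, 0, 0, 0, 0], [0, 0, 0, 0, 0, 0]],
  ],
)

```text
t: 13.4
tool_pos: [0.5013, -0.3195, 0.0052]
tool_rot: [-0.069, -0.704, 0.704, 0.068]
wrist_force: [-0.2, -0.3, 0.1]
finger_gap: 0.0473
```

```bash
python3 lid.py .502 -.320 -.006 -11;python3 - <<'E'
from cell import camera
from h import *
s=camera("side"); np.savez("side7.npz",**s); Q=pts(s)
a=s["pixels"][120:190,300:370,::-1]; cv2.imwrite("pics/z7.png",cv2.resize(a,None,fx=8,fy=8,interpolation=0))
print([ (v,(Q[v,334]*1000).astype(int).tolist(),s["pixels"][v,334].tolist()) for v in range(156,176)])
E
```

```text
t 13.40 tcp [ 0.5013 -0.3195  0.0052] F [-0.2 -0.3  0.1] M [ 0.05 -0.01 -0.02] gap 0.0473 q [-0.68  0.44  1.7   0.    1.01  1.08]
y [ 0.001 -0.    -1.   ] z [-0.192 -0.981  0.   ]
shift(units, now axes) [-0.019  0.279  0.01 ] turn [-0.    -0.001 -0.001] min rows shift 0.3 turn 0.0
screw total [-0.019  0.279  0.01 ]
[(156, [501, -286, 102], [122, 123, 123]), (157, [500, -284, 100], [126, 129, 129]), (158, [498, -280, 98], [125, 127, 128]), (159, [499, -281, 94], [127, 129, 129]), (160, [499, -281, 90], [130, 132, 132]), (161, [499, -281, 87], [132, 134, 134]), (162, [499, -282, 82], [134, 135, 136]), (163, [499, -284, 77], [135, 137, 138]), (164, [499, -284, 73], [138, 139, 140]), (165, [499, -283, 70], [139, 141, 142]), (166, [498, -281, 68], [141, 144, 144]), (167, [499, -284, 62], [142, 145, 144]), (168, [497, -279, 62], [142, 145, 145]), (169, [499, -284, 55], [142, 144, 144]), (170, [498, -282, 52], [132, 134, 135]), (171, [498, -283, 47], [125, 126, 128]), (172, [508, -312, 24], [164, 166, 172]), (173, [506, -307, 24], [205, 207, 215]), (174, [505, -303, 23], [213, 214, 222]), (175, [503, -299, 21], [206, 207, 214])]
```

View pics/z7.png

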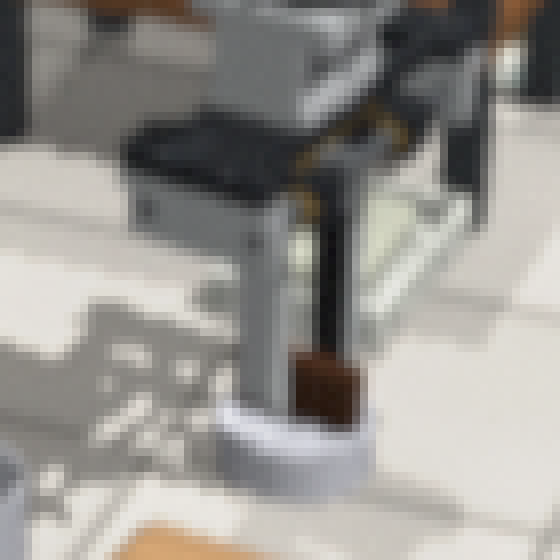

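The near finger now overlaps the bar, ending at about (334,171), z≈0.043. The fingers straddle it. I'll go down another 11 mm and close.

Emit:
step_arm(
  moves=[
    [[0, 0.15, 0, 0, 0, 0], [0, 0.13, 0, 0, 0, 0], [0, 0, 0, 0, 0, 0], [0, 0, 0, 0, 0, 0]],
  ],
)

```text
t: 13.78
tool_pos: [0.5017, -0.3198, -0.0068]
tool_rot: [-0.069, -0.704, 0.704, 0.068]
wrist_force: [0.5, -0.6, -0.0]
finger_gap: 0.0466
```

Emit:
step_arm(
  moves=[
    [[0, 0, 0, 0, 0, 0], [0, 0, 0, 0, 0, 0], [0, 0, 0, 0, 0, 0], [0, 0, 0, 0, 0, 0], [0, 0, 0, 0, 0, 0], [0, 0, 0, 0, 0, 0], [0, 0, 0, 0, 0, 0], [0, 0, 0, 0, 0, 0]],
  ],
  hand=1,
  newtons=35,
)

```text
t: 14.45
tool_pos: [0.5021, -0.3202, -0.0063]
tool_rot: [-0.069, -0.703, 0.704, 0.067]
wrist_force: [-0.5, 0.6, -0.5]
finger_gap: 0.0136
```

```bash
python3 lid.py .502 -.320 -.006 -11
```

```text
t 14.45 tcp [ 0.5021 -0.3202 -0.0063] F [-0.5  0.6 -0.5] M [0.05 0.01 0.01] gap 0.0136 q [-0.68  0.45  1.71  0.    0.98  1.08]
y [ 0.003 -0.002 -1.   ] z [-0.192 -0.981  0.001]
shift(units, now axes) [ 0.004 -0.008 -0.005] turn [-0.001 -0.001 -0.003] min rows shift 0.0 turn 0.0
screw total [ 0.004 -0.008 -0.005]
```

Run:
```python
from h import *
t=load("top3"); a=t["pixels"][130:215,265:350,::-1]; b=load("top0")["pixels"][145:220,370:445,::-1]
s=load("side3")["pixels"][180:250,255:325,::-1]
o=np.hstack([cv2.resize(x,(260,260),interpolation=2) for x in(a,b,s)]); cv2.imwrite("pics/jar3.png",o)
P=pts(t)
R=P[130:215,265:350].reshape(-1,3); R=R[np.abs(R[:,0]-.53)<.08]
print(np.histogram(R[:,2],bins=np.arange(-.01,.14,.006)))
for lo,hi in((.106,.126),(.084,.098)):
    M=(P[...,2]>lo)&(P[...,2]<hi); M[:130]=0;M[215:]=0;M[:,:265]=0;M[:,350:]=0
    R=P[M]; c,r=cv2.minEnclosingCircle((R[:,:2]*1000).astype(np.float32)); print(lo,len(R),R.mean(0),c,r)
for n in(0,1,2,3):
  for cam in("top","side"):
    try:c=load(cam+str(n))
    except Exception: continue
    Q=pts(c)
    for lo,hi in((.113,.125),(.084,.096)):
        M=(Q[...,2]>lo)&(Q[...,2]<hi)&(np.hypot(Q[...,0]-.53,Q[...,1]+.017)<.06); R=Q[M]
        if len(R)>10:
            k,r=cv2.minEnclosingCircle((R[:,:2]*1000).astype(np.float32)); print(cam,n,lo,len(R),np.round(k,1),round(r,1))
# lid
c=load("top0"); h=c["pixels"].astype(int); Q=pts(c)
M=(Q[...,2]>.015)&(Q[...,2]<.07)&(np.hypot(Q[...,0]-.502,Q[...,1]+.32)<.05);R=Q[M];print("lid",cv2.minEnclosingCircle((R[:,:2]*1000).astype(np.float32)))
```

```text
(array([ 119, 2189, 1780,  109,   43,   19,    1,    3,    5,    6,    7,
          2,    5,    5,    6,    9,    1,    1,   14,   25,   78,   50,
          4,    0,    0]), array([-0.01 , -0.004,  0.002,  0.008,  0.014,  0.02 ,  0.026,  0.032,
        0.038,  0.044,  0.05 ,  0.056,  0.062,  0.068,  0.074,  0.08 ,
        0.086,  0.092,  0.098,  0.104,  0.11 ,  0.116,  0.122,  0.128,
        0.134,  0.14 ]))
0.106 147 [ 0.52876175 -0.01733466  0.11468443] (530.468505859375, -17.3852596282959) 27.63632583618164
0.084 5 [ 0.49672604 -0.01971678  0.08751177] (501.8089294433594, -30.433231353759766) 31.200220108032227
side 0 0.113 88 [528.1  -6.9] 31.8
side 0 0.084 95 [529.1  -9.8] 44.5
top 1 0.113 105 [529.1 -17.7] 27.5
top 1 0.084 11 [509.  -20.4] 38.8
side 1 0.113 57 [530.4 -14.4] 27.6
side 1 0.084 67 [524.7  -4.1] 42.6
top 2 0.113 93 [530.3 -17.2] 27.2
side 2 0.113 55 [531.5 -12.5] 29.6
side 2 0.084 68 [528.5  -8.7] 44.4
top 3 0.113 100 [530.1 -16.2] 27.4
side 3 0.113 56 [531.1 -14. ] 27.8
side 3 0.084 65 [528.7  -9.2] 44.2
lid ((502.3959655761719, -321.55810546875), 34.329288482666016)
```

View pics/jar3.png

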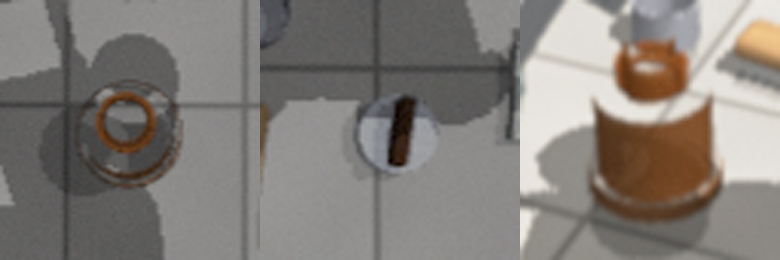

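Run:
```python
from h import *
for n in "123":
    c=load("top"+n); h=cv2.cvtColor(c["pixels"],cv2.COLOR_RGB2HSV)
    m=((h[...,0]>5)&(h[...,0]<20)&(h[...,1]>150)&(h[...,2]>70)).astype(np.uint8)
    m[:150]=0;m[190:]=0;m[:,:285]=0;m[:,328:]=0
    cs,_=cv2.findContours(m,cv2.RETR_EXTERNAL,cv2.CHAIN_APPROX_NONE); k=max(cs,key=cv2.contourArea)
    e=cv2.fitEllipse(k); (u,v),r=cv2.minEnclosingCircle(k); print(n,e,(u,v),r)
    for z in(.112,.118): print(ray(c,*e[0],z).round(4),ray(c,u,v,z).round(4))
```

```text
1 ((305.7252197265625, 169.79397583007812), (17.74909019470215, 18.298131942749023), 177.4476318359375) (305.9748229980469, 169.60791015625) 9.608049392700195
[ 0.5292 -0.0161  0.112 ] [ 0.5297 -0.0168  0.112 ]
[ 0.5284 -0.0163  0.118 ] [ 0.529 -0.017  0.118]
2 ((305.7095947265625, 169.8895263671875), (17.825620651245117, 18.312782287597656), 151.70925903320312) (305.8214416503906, 169.64285278320312) 9.607503890991211
[ 0.5289 -0.016   0.112 ] [ 0.5296 -0.0163  0.112 ]
[ 0.5282 -0.0162  0.118 ] [ 0.5289 -0.0166  0.118 ]
3 ((305.7588195800781, 169.85598754882812), (17.80937385559082, 18.20439338684082), 169.4812774658203) (305.8177490234375, 169.69625854492188) 9.55634880065918
[ 0.529  -0.0162  0.112 ] [ 0.5294 -0.0163  0.112 ]
[ 0.5283 -0.0164  0.118 ] [ 0.5287 -0.0165  0.118 ]
```

Emit:
step_arm(
  moves=[
    [[0, -0.3, 0, 0, 0, 0], [0, -0.5, 0, 0, 0, 0], [0, -0.6, 0, 0, 0, 0], [0, -0.6, 0, 0, 0, 0], [0, -0.7, 0, 0, 0, 0], [0, -0.7, 0, 0, 0, 0], [0, -0.6, 0, 0, 0, 0], [0, -0.3, 0, 0, 0, 0], [0, 0, 0, 0, 0, 0]],
  ],
)

```text
t: 15.2
tool_pos: [0.498, -0.3164, 0.1679]
tool_rot: [0.065, 0.706, -0.701, -0.072]
wrist_force: [0.3, -0.3, -1.5]
finger_gap: 0.0139
```

```bash
python3 lid.py .5302 -.0158 .155 25;python3 - <<'E'
from cell import camera
from h import *
s=camera("side"); np.savez("side8.npz",**s)
a=s["pixels"][100:200,280:380,::-1]; cv2.imwrite("pics/z8.png",cv2.resize(a,None,fx=5,fy=5,interpolation=2))
E
```

```text
t 15.20 tcp [ 0.498  -0.3164  0.1679] F [ 0.3 -0.3 -1.5] M [-0.  0. -0.] gap 0.0139 q [-0.68  0.31  1.46  0.    1.38  1.08]
y [-0.008  0.008 -1.   ] z [-0.192 -0.981 -0.007]
shift(units, now axes) [ 0.651  0.38  -7.527] turn [ 0.01  -0.63   0.007] min rows shift 7.6 turn 5.1
screw total [-1.74   0.344 -7.484]
```

View pics/z8.png

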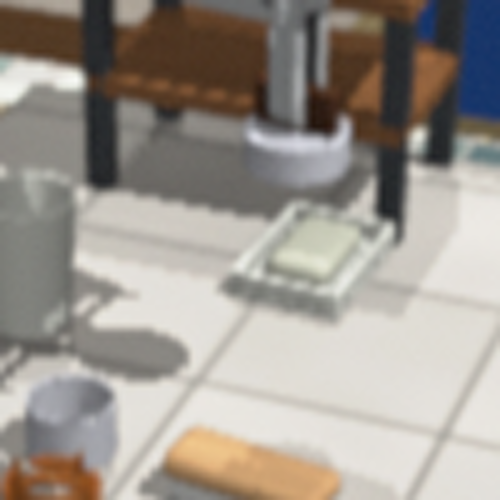

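Emit:
step_arm(
  moves=[
    [[-0.1, 0, -0.4, 0, -0.048, 0], [-0.134, 0, -0.58, 0, -0.048, 0], [-0.134, 0, -0.58, 0, -0.048, 0], [-0.134, 0, -0.58, 0, -0.048, 0], [-0.134, 0, -0.58, 0, -0.048, 0], [-0.134, 0, -0.58, 0, -0.048, 0], [-0.134, 0, -0.58, 0, -0.048, 0], [-0.134, 0, -0.58, 0, -0.048, 0], [-0.134, 0, -0.58, 0, -0.048, 0], [-0.134, 0, -0.58, 0, -0.048, 0], [-0.134, 0, -0.58, 0, -0.048, 0], [-0.134, 0, -0.58, 0, -0.048, 0], [-0.134, 0, -0.4, 0, -0.048, 0], [0, 0, 0, 0, 0, 0], [0, 0, 0, 0, 0, 0]],
  ],
)

```text
t: 16.5
tool_pos: [0.5191, -0.0099, 0.1419]
tool_rot: [-0.177, 0.702, -0.675, 0.144]
wrist_force: [0.5, 0.0, -1.8]
finger_gap: 0.0139
```

```bash
python3 lid.py .5297 -.0155 .135 25
```

```text
t 16.50 tcp [ 0.5191 -0.0099  0.1419] F [ 0.5  0.  -1.8] M [-0.03 -0.04  0.02] gap 0.0139 q [-0.17  0.25  1.62  0.02  1.33  0.94]
y [-0.054  0.025 -0.998] z [ 0.44  -0.897 -0.047]
shift(units, now axes) [-0.182  0.153  0.251] turn [0.046 0.021 0.038] min rows shift 0.3 turn 0.5
screw total [-0.181  0.162  0.246]
```

Emit:
step_arm(
  moves=[
    [[-0.18, 0, 0.25, 0.046, 0.02, 0.038], [0, 0, 0, 0, 0, 0], [0, 0, 0, 0, 0, 0], [0, 0, 0, 0, 0, 0]],
  ],
)

```text
t: 16.83
tool_pos: [0.5277, -0.0181, 0.1372]
tool_rot: [-0.155, 0.691, -0.69, 0.149]
wrist_force: [-0.5, -0.1, -2.0]
finger_gap: 0.0139
```

```bash
python3 lid.py .5297 -.0155 .125 25
```

```text
t 16.83 tcp [ 0.5277 -0.0181  0.1372] F [-0.5 -0.1 -2. ] M [-0.01  0.02 -0.01] gap 0.0139 q [-0.16  0.23  1.65 -0.    1.27  0.97]
y [-0.008 -0.    -1.   ] z [ 0.42  -0.907 -0.003]
shift(units, now axes) [-0.074  0.305 -0.037] turn [ 0.003 -0.003  0.007] min rows shift 0.3 turn 0.1
screw total [-0.073  0.305 -0.037]
```

Emit:
step_arm(
  moves=[
    [[-0.072, 0.1, -0.037, 0.003, -0.003, 0.007], [0, 0.1, 0, 0, 0, 0], [0, 0, 0, 0, 0, 0], [0, 0, 0, 0, 0, 0]],
  ],
)

```text
t: 17.17
tool_pos: [0.5298, -0.0172, 0.1276]
tool_rot: [-0.153, 0.691, -0.69, 0.152]
wrist_force: [0.4, -0.7, -2.5]
finger_gap: 0.0137
```

```bash
python3 lid.py .5297 -.0155 .118 25;python3 - <<'E'
from cell import camera
from h import *
s=camera("side"); np.savez("side9.npz",**s)
a=s["pixels"][140:240,240:340,::-1]; cv2.imwrite("pics/z9.png",cv2.resize(a,None,fx=5,fy=5,interpolation=2))
E
```

```text
t 17.17 tcp [ 0.5298 -0.0172  0.1276] F [ 0.4 -0.7 -2.5] M [ 0.01  0.01 -0.  ] gap 0.0137 q [-0.16  0.24  1.67  0.    1.24  0.97]
y [-0.002  0.001 -1.   ] z [ 0.42  -0.907 -0.001]
shift(units, now axes) [-0.015  0.239 -0.039] turn [ 0.001 -0.002  0.002] min rows shift 0.2 turn 0.0
screw total [-0.014  0.239 -0.039]
```

View pics/z9.png

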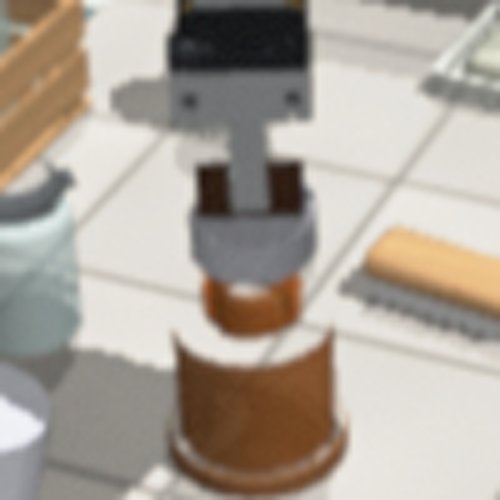

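The side view shows the lid centred over the neck: lid at x≈253 and neck at x≈252 in the crop. I'll lower it gently.

Emit:
step_arm(
  moves=[
    [[-0.014, 0.1, -0.038, 0.001, -0.002, 0.002], [0, 0.1, 0, 0, 0, 0], [0, 0, 0, 0, 0, 0], [0, 0, 0, 0, 0, 0]],
  ],
)

```text
t: 17.55
tool_pos: [0.5298, -0.0154, 0.1188]
tool_rot: [-0.153, 0.69, -0.69, 0.153]
wrist_force: [-1.0, 0.4, -2.5]
finger_gap: 0.0142
```

```bash
python3 lid.py .5297 -.0155 .108 25
```

```text
t 17.55 tcp [ 0.5298 -0.0154  0.1188] F [-1.   0.4 -2.5] M [-0.01  0.04  0.03] gap 0.0142 q [-0.16  0.24  1.68  0.    1.22  0.97]
y [ 0.  0. -1.] z [ 0.423 -0.906 -0.   ]
shift(units, now axes) [0.003 0.269 0.001] turn [ 0. -0. -0.] min rows shift 0.3 turn 0.0
screw total [0.003 0.269 0.001]
```

Emit:
step_arm(
  moves=[
    [[0, 0.1, 0, 0, 0, 0], [0, 0.1, 0, 0, 0, 0], [0, 0.05, 0, 0, 0, 0], [0, 0, 0, 0, 0, 0]],
  ],
)

```text
t: 17.88
tool_pos: [0.5298, -0.0153, 0.1079]
tool_rot: [-0.153, 0.69, -0.69, 0.153]
wrist_force: [1.1, 0.0, -3.2]
finger_gap: 0.0136
```

```bash
python3 lid.py .5297 -.0155 .105 25
```

```text
t 17.88 tcp [ 0.5298 -0.0153  0.1079] F [ 1.1  0.  -3.2] M [-0.02  0.01 -0.01] gap 0.0136 q [-0.16  0.25  1.7   0.    1.19  0.97]
y [ 0.001  0.    -1.   ] z [ 0.423 -0.906 -0.   ]
shift(units, now axes) [0.005 0.071 0.004] turn [ 0.     0.    -0.001] min rows shift 0.1 turn 0.0
screw total [0.005 0.071 0.004]
```

Emit:
step_arm(
  moves=[
    [[0, 0.05, 0, 0, 0, 0], [0, 0.04, 0, 0, 0, 0], [0, 0.03, 0, 0, 0, 0]],
  ],
)

```text
t: 18.13
tool_pos: [0.5302, -0.0153, 0.1052]
tool_rot: [0.152, -0.69, 0.69, -0.154]
wrist_force: [-2.8, 1.0, 7.9]
finger_gap: 0.0137
```

```bash
python3 lid.py .5297 -.0155 .105 25
```

```text
t 18.13 tcp [ 0.5302 -0.0153  0.1052] F [-2.8  1.   7.9] M [0.08 0.61 0.06] gap 0.0137 q [-0.16  0.25  1.7   0.    1.18  0.97]
y [ 0.002  0.    -1.   ] z [ 0.423 -0.906  0.001]
shift(units, now axes) [ 0.013  0.005 -0.001] turn [-0.001  0.    -0.002] min rows shift 0.0 turn 0.0
screw total [ 0.013  0.005 -0.001]
```

Emit:
step_arm(
  moves=[
    [[0, 0.02, 0, 0, -0.06, 0], [0, 0.03, 0, 0, -0.06, 0], [0, 0.03, 0, 0, -0.06, 0], [0, 0.03, 0, 0, -0.06, 0]],
  ],
)

```text
t: 18.47
tool_pos: [0.5324, -0.0148, 0.1053]
tool_rot: [0.234, -0.665, 0.667, -0.24]
wrist_force: [-1.7, 1.3, 5.4]
finger_gap: 0.0139
```

```bash
python3 lid.py .5297 -.0155 .105 25
```

```text
t 18.47 tcp [ 0.5324 -0.0148  0.1053] F [-1.7  1.3  5.4] M [ 0.35  0.45 -0.16] gap 0.0139 q [-0.16  0.25  1.71  0.    1.18  0.72]
y [ 0.009  0.001 -1.   ] z [ 0.633 -0.775  0.005]
shift(units, now axes) [ 0.063  0.008 -0.029] turn [-0.004  0.249 -0.008] min rows shift 0.1 turn 2.0
screw total [ 0.066  0.008 -0.021]
```

Emit:
step_arm(
  moves=[
    [[0.05, 0.02, -0.02, -0.004, -0.06, -0.008], [0.01, 0.03, 0, 0, -0.06, 0], [0.01, 0.03, 0, 0, -0.06, 0], [0.01, 0.03, 0, 0, -0.06, 0]],
  ],
)

```text
t: 18.8
tool_pos: [0.5328, -0.0144, 0.1052]
tool_rot: [0.316, -0.631, 0.632, -0.322]
wrist_force: [0.1, 3.6, 3.0]
finger_gap: 0.0137
```

```bash
python3 lid.py .5297 -.0155 .105 52
```

```text
t 18.80 tcp [ 0.5328 -0.0144  0.1052] F [0.1 3.6 3. ] M [ 0.67  0.01 -0.12] gap 0.0137 q [-0.16  0.25  1.7   0.    1.18  0.47]
y [ 0.009  0.002 -1.   ] z [ 0.805 -0.594  0.006]
shift(units, now axes) [ 0.07   0.005 -0.046] turn [-0.005  0.027 -0.007] min rows shift 0.1 turn 0.2
screw total [ 0.07   0.005 -0.045]
```

Emit:
step_arm(
  moves=[
    [[0.07, 0.01, -0.045, -0.005, -0.05, -0.007], [0.02, 0.03, -0.02, 0, -0.06, 0], [0.02, 0.03, -0.02, 0, -0.06, 0], [0.02, 0.03, -0.02, 0, -0.06, 0]],
  ],
)

```text
t: 19.13
tool_pos: [0.5299, -0.0164, 0.103]
tool_rot: [0.39, -0.586, 0.59, -0.395]
wrist_force: [3.0, -1.0, 0.9]
finger_gap: 0.0136
```

```bash
python3 lid.py .5297 -.0155 .105 65
```

```text
t 19.13 tcp [ 0.5299 -0.0164  0.103 ] F [ 3.  -1.   0.9] M [-0.02 -0.81 -0.09] gap 0.0136 q [-0.16  0.25  1.71  0.    1.17  0.23]
y [ 0.008 -0.001 -1.   ] z [ 0.923 -0.384  0.008]
shift(units, now axes) [-0.019 -0.051 -0.012] turn [-0.008  0.042 -0.002] min rows shift 0.1 turn 0.3
screw total [-0.018 -0.051 -0.012]
```

Height is starting to drop, so the lugs are reaching the gaps.

Emit:
step_arm(
  moves=[
    [[-0.015, 0.03, 0, -0.008, -0.02, -0.002], [0, 0.06, 0, 0, -0.02, 0], [0, 0.06, 0, 0, -0.02, 0]],
  ],
)

```text
t: 19.38
tool_pos: [0.5311, -0.0158, 0.098]
tool_rot: [0.41, -0.575, 0.576, -0.411]
wrist_force: [-1.1, 0.2, 6.9]
finger_gap: 0.014
```

```bash
python3 lid.py .5297 -.0155 .105 65
```

```text
t 19.38 tcp [ 0.5311 -0.0158  0.098 ] F [-1.1  0.2  6.9] M [ 0.01  0.38 -0.38] gap 0.0140 q [-0.16  0.26  1.71  0.    1.17  0.17]
y [ 0.002  0.    -1.   ] z [ 0.946 -0.326  0.002]
shift(units, now axes) [ 0.005 -0.176 -0.034] turn [-0.001  0.105 -0.001] min rows shift 0.2 turn 0.8
screw total [ 0.007 -0.176 -0.034]
```

Emit:
step_arm(
  moves=[
    [[0, 0.05, -0.02, 0, 0.01, 0], [0, 0.06, 0, 0, 0, 0], [0, 0.06, 0, 0, 0, 0]],
  ],
)

```text
t: 19.63
tool_pos: [0.5312, -0.0158, 0.095]
tool_rot: [0.406, -0.577, 0.579, -0.408]
wrist_force: [-5.4, 0.3, 20.0]
finger_gap: 0.0134
```

```bash
python3 lid.py .5297 -.0155 .0957 71
```

```text
t 19.63 tcp [ 0.5312 -0.0158  0.095 ] F [-5.4  0.3 20. ] M [ 0.22  1.07 -0.33] gap 0.0134 q [-0.16  0.26  1.72  0.    1.16  0.18]
y [ 0.004 -0.    -1.   ] z [ 0.941 -0.337  0.004]
shift(units, now axes) [ 0.006 -0.019 -0.037] turn [-0.004 -0.012 -0.001] min rows shift 0.0 turn 0.1
screw total [ 0.006 -0.019 -0.038]
```

Dropped: the lid origin is at about 0.102 with firm contact. Now I'll turn clockwise.

Emit:
step_arm(
  moves=[
    [[0, -0.02, -0.03, -0.004, 0.05, 0], [0, 0.01, 0, 0, 0.06, 0], [0, 0.02, 0, 0, 0.06, 0], [0, 0.02, 0, 0, 0.06, 0]],
  ],
)

```text
t: 19.97
tool_pos: [0.5305, -0.0154, 0.0952]
tool_rot: [0.334, -0.622, 0.623, -0.336]
wrist_force: [-1.2, 1.0, 8.0]
finger_gap: 0.0138
```

```bash
python3 lid.py .5305 -.0155 .0937 57
```

```text
t 19.97 tcp [ 0.5305 -0.0154  0.0952] F [-1.2  1.   8. ] M [0.17 0.15 0.22] gap 0.0138 q [-0.16  0.26  1.72  0.    1.16  0.42]
y [ 0.002  0.001 -1.   ] z [ 0.835 -0.55   0.001]
shift(units, now axes) [0.003 0.038 0.001] turn [-0.001 -0.007 -0.002] min rows shift 0.0 turn 0.1
screw total [0.002 0.038 0.001]
```

Emit:
step_arm(
  moves=[
    [[0, 0.02, 0, 0, 0.06, 0], [0, 0.03, 0, 0, 0.06, 0], [0, 0.03, 0, 0, 0.06, 0], [0, 0.03, 0, 0, 0.06, 0]],
  ],
)

```text
t: 20.3
tool_pos: [0.5333, -0.017, 0.0946]
tool_rot: [0.253, -0.657, 0.662, -0.258]
wrist_force: [-2.0, -0.2, 5.2]
finger_gap: 0.0136
```

```bash
python3 lid.py .5305 -.0155 .0917 43
```

```text
t 20.30 tcp [ 0.5333 -0.017   0.0946] F [-2.  -0.2  5.2] M [-0.13  0.71  0.03] gap 0.0136 q [-0.16  0.26  1.72 -0.    1.15  0.67]
y [ 0.009 -0.003 -1.   ] z [ 0.673 -0.739  0.008]
shift(units, now axes) [ 0.025  0.072 -0.075] turn [-0.008 -0.012 -0.004] min rows shift 0.1 turn 0.1
screw total [ 0.025  0.073 -0.075]
```

Emit:
step_arm(
  moves=[
    [[0.025, 0.03, -0.07, -0.008, 0.05, -0.004], [0, 0.03, -0.01, 0, 0.06, 0], [0, 0.03, -0.01, 0, 0.06, 0], [0, 0.03, -0.01, 0, 0.06, 0]],
  ],
)

```text
t: 20.63
tool_pos: [0.5319, -0.0181, 0.0932]
tool_rot: [0.174, -0.682, 0.688, -0.176]
wrist_force: [-3.1, -1.6, 7.2]
finger_gap: 0.0141
```

```bash
python3 lid.py .5305 -.0155 .0917 30
```

```text
t 20.63 tcp [ 0.5319 -0.0181  0.0932] F [-3.1 -1.6  7.2] M [-0.17  0.85  0.07] gap 0.0141 q [-0.16  0.26  1.72 -0.01  1.15  0.91]
y [ 0.005 -0.007 -1.   ] z [ 0.479 -0.878  0.008]
shift(units, now axes) [-0.     0.038 -0.073] turn [-0.009 -0.024 -0.001] min rows shift 0.1 turn 0.2
screw total [-0.001  0.038 -0.073]
```

Emit:
step_arm(
  moves=[
    [[0, 0.03, -0.07, -0.009, 0.05, 0], [0, 0.03, -0.02, 0, 0.06, 0], [0, 0.03, -0.02, 0, 0.06, 0]],
  ],
)

```text
t: 20.88
tool_pos: [0.5302, -0.017, 0.0922]
tool_rot: [0.113, -0.696, 0.7, -0.114]
wrist_force: [-1.8, -1.2, 7.1]
finger_gap: 0.014
```

```bash
python3 lid.py .5305 -.0155 .0917 20
```

```text
t 20.88 tcp [ 0.5302 -0.017   0.0922] F [-1.8 -1.2  7.1] M [-0.13  0.53  0.11] gap 0.0140 q [-0.16  0.26  1.72 -0.    1.15  1.09]
y [ 0.002 -0.005 -1.   ] z [ 0.317 -0.948  0.005]
shift(units, now axes) [-0.019  0.012 -0.033] turn [-0.005 -0.026 -0.   ] min rows shift 0.0 turn 0.2
screw total [-0.019  0.012 -0.032]
```

Emit:
step_arm(
  moves=[
    [[-0.015, 0.03, -0.03, -0.005, 0.05, 0], [0, 0.03, 0, 0, 0.05, 0], [0, 0.03, 0, 0, 0.05, 0]],
  ],
)

```text
t: 21.13
tool_pos: [0.5301, -0.0152, 0.0915]
tool_rot: [-0.058, 0.705, -0.704, 0.059]
wrist_force: [-0.9, 1.3, 7.5]
finger_gap: 0.014
```

```bash
python3 lid.py .5305 -.0155 .0917 11
```

```text
t 21.13 tcp [ 0.5301 -0.0152  0.0915] F [-0.9  1.3  7.5] M [0.2  0.2  0.11] gap 0.0140 q [-0.16  0.27  1.72  0.    1.15  1.24]
y [ 0.001  0.001 -1.   ] z [ 0.165 -0.986 -0.   ]
shift(units, now axes) [-0.01  -0.004  0.01 ] turn [ 0.    -0.027 -0.001] min rows shift 0.0 turn 0.2
screw total [-0.01  -0.004  0.01 ]
```

Emit:
step_arm(
  moves=[
    [[0, 0.02, 0, 0, 0.05, 0], [0, 0.02, 0, 0, 0.05, 0], [0, 0.02, 0, 0, 0.04, 0]],
  ],
)

```text
t: 21.38
tool_pos: [0.5312, -0.0151, 0.0915]
tool_rot: [-0.005, 0.707, -0.707, 0.008]
wrist_force: [-1.4, 0.0, 5.6]
finger_gap: 0.0137
```

```bash
python3 lid.py .5305 -.0155 .0917 4
```

```text
t 21.38 tcp [ 0.5312 -0.0151  0.0915] F [-1.4  0.   5.6] M [0.01 0.29 0.03] gap 0.0137 q [-0.16  0.27  1.73  0.    1.15  1.39]
y [ 0.004  0.    -1.   ] z [ 0.019 -1.    -0.   ]
shift(units, now axes) [ 0.018 -0.004  0.01 ] turn [-0.    -0.051 -0.004] min rows shift 0.0 turn 0.4
screw total [ 0.018 -0.004  0.009]
```

The height has levelled off: 4 mm down and unchanged over the last 9°, with low torque. I'll release and check.

Emit:
step_arm(
  moves=[
    [[0.01, 0.01, 0, 0, 0.04, 0], [0, 0, 0, 0, 0, 0]],
  ],
)

```text
t: 21.55
tool_pos: [0.5312, -0.0154, 0.0916]
tool_rot: [-0.01, -0.707, 0.707, 0.007]
wrist_force: [-0.0, 1.0, -0.6]
finger_gap: 0.0139
```

Emit:
step_arm(
  moves=[
    [[0, 0, 0, 0, 0, 0], [0, 0, 0, 0, 0, 0], [0, 0, 0, 0, 0, 0], [0, 0, 0, 0, 0, 0]],
  ],
  hand=0.5,
)

```text
t: 21.88
tool_pos: [0.5308, -0.0153, 0.0909]
tool_rot: [-0.009, -0.707, 0.707, 0.006]
wrist_force: [-0.4, -0.1, 0.1]
finger_gap: 0.0369
```

Emit:
step_arm(
  moves=[
    [[0, -0.2, 0, 0, 0, 0], [0, -0.4, 0, 0, 0, 0], [0, -0.5, 0, 0, 0, 0], [0, -0.6, 0, 0, 0, 0], [0, -0.7, 0, 0, 0, 0], [0, -0.7, 0, 0, 0, 0], [-0.2, -0.5, 0.5, 0, 0, 0], [0, -0.2, 0.8, 0, 0, 0], [0, 0, 0.9, 0, 0, 0], [0, 0, 0.9, 0, 0, 0], [0, 0, 0.9, 0, 0, 0], [0, 0, 0.9, 0, 0, 0], [0, 0, 0.5, 0, 0, 0], [0, 0, 0, 0, 0, 0], [0, 0, 0, 0, 0, 0]],
  ],
)

```text
t: 23.13
tool_pos: [0.535, -0.2399, 0.2589]
tool_rot: [-0.008, -0.706, 0.708, 0.001]
wrist_force: [0.4, 0.6, 0.1]
finger_gap: 0.0472
```

Run:
```python
from cell import camera
from go import st
from h import *
st(); o=[]
for n,(u0,u1,v0,v1) in(("top",(180,350,100,210)),("side",(200,370,145,255))):
    c=camera(n); np.savez(n+"10.npz",**c); a=c["pixels"][v0:v1,u0:u1,::-1]; o.append(cv2.resize(a,(680,440),interpolation=2)[:, :])
    cv2.imwrite(f"pics/full10{n}.png",c["pixels"][:,:,::-1])
    Q=pts(c); d=np.hypot(Q[...,0]-.53,Q[...,1]+.016)
    for lo,hi in((.112,.132),(.145,.16)):
        R=Q[(Q[...,2]>lo)&(Q[...,2]<hi)&(d<.045)]
        if len(R)>5:
            A=np.c_[R[:,:2]-[.53,-.016],np.ones(len(R))]; f=np.linalg.lstsq(A,R[:,2],rcond=None)[0]
            print(n,lo,len(R),cv2.minEnclosingCircle((R[:,:2]*1000).astype(np.float32)),np.median(R[:,2]),"tilt fit",f)
    R=Q[(Q[...,2]>.165)&(Q[...,2]<.2)&(np.hypot(Q[...,0]-.565,Q[...,1]-.2)<.05)]; print("tin top",len(R),R.mean(0))
cv2.imwrite("pics/fin.png",cv2.resize(np.vstack(o),(464,600)))
```

```text
t 23.13 tcp [ 0.535  -0.2399  0.2589] F [0.4 0.6 0.1] M [0.05 0.04 0.01] gap 0.0472 q [-0.54  0.25  1.32  0.    1.56  1.04]
y [ 0.01  -0.004 -1.   ] z [-0.012 -1.     0.004]
top 0.112 345 ((530.5038452148438, -16.210214614868164), 33.75135040283203) 0.1238294773199966 tilt fit [ 0.00488637 -0.00556711  0.12377908]
top 0.145 114 ((530.6033325195312, -15.454480171203613), 28.94034194946289) 0.15335692157071346 tilt fit [-0.00673514 -0.05076014  0.15316954]
tin top 492 [0.5643876  0.19950538 0.17995542]
side 0.112 260 ((529.6536254882812, -12.904903411865234), 34.92837905883789) 0.12108177954492966 tilt fit [ 0.05351219 -0.15882109  0.12399053]
side 0.145 88 ((530.955322265625, -15.387055397033691), 30.00168228149414) 0.15015513143242548 tilt fit [-0.00155579 -0.11558366  0.1504721 ]
tin top 544 [0.56287721 0.20747252 0.17661694]
```

View pics/fin.png

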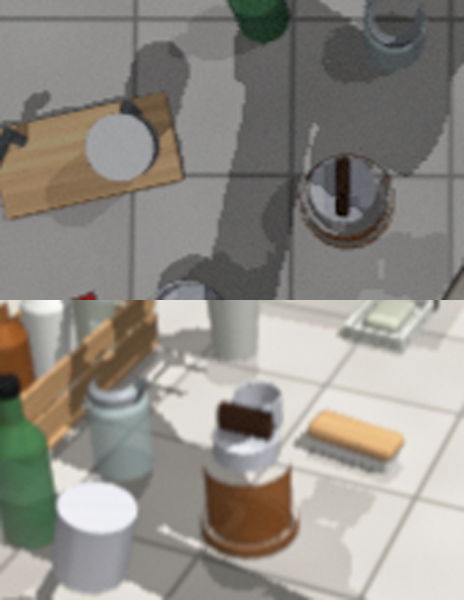

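View pics/full10side.png

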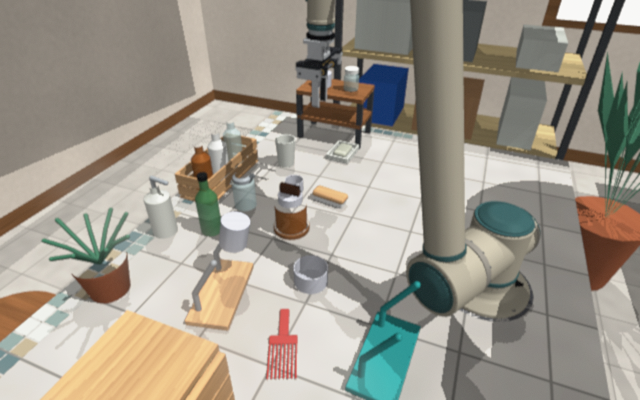

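```bash
python3 -c "
from cell import sign_off
print(sign_off())"
```

```text
the job is handed in; nothing more can be done
None
```

The tin hangs on the rack's right-hand peg and the lid is screwed home on the jar. I handed the job in at about 23 s of the 67 s allowed; no verdict was reported.

**Tin:** I took it off the jar, tilted it 30° and slid it onto the peg until it touched the tip, then let go. The last pictures show it hanging nearly upright. Its top is at about z = 0.178 m, which puts the peg tip about 62 mm deep.

**Lid:** I set it down on the ridges and turned it about 45° anticlockwise until it dropped about 10 mm. Then I turned it about 70° clockwise; it came down 4 mm and its height stayed level over the last 9°. I didn't turn on to the end stop. The last top view puts its origin at about 98 mm up the jar, level within about 0.01 rad and about 1 mm or less from the jar's axis.

**Disagreements:**
- **Finger ends:** they turned out to be about 37 mm behind the reported TCP, so my first close on the lid's grip caught nothing. The side camera showed this, and nothing had moved.
- **Side camera:** its tilt fit on the cap was unreliable because it mixed in the cap's side wall. Its y readings were also 2–3 mm off the top camera's. I relied on the top camera.

In the last pictures the other things stood where they began, judged by eye; I did not measure them. The arm was clear of everything.

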